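# Size a shaft in the ring gauge

## Task

Size the shaft lying in the rack lane nearer to you: take it by its black grip and pass it nose first through the row of rings, from the large end, until a ring stops it. Press it home against that ring with a push of roughly 5 to 10 newtons for about half a second, never forcing or jamming it (more than 15 newtons would damage the rings), then let go and leave it lying in the rings, still up against the ring that stopped it. Leave the other shaft in its lane and the things around undisturbed.

Things in the scene. Friction and masses are not known exactly. Their poses are not given: they have to be found in the camera images.
- gauge: ring gauge fixed to the bench: base 70 x 158 x 10 mm, four upright steel rings in a row. Origin on the bench. Their level axis: x = 0, z = 95 mm of this frame; parts enter in its -y direction. Rings: outside 42 mm, 8 mm thick; bores 26, 22, 18, 14 mm; entry faces at y = 33 and 11 mm; third and fourth are set by clamps anywhere within 8 mm either side of y = -15 and -47 mm and do not yield
- rest (a point): centre, on the rings' axis, of the open-topped U-shaped rest that stands 19 mm before the first ring's entry face: 6 mm thick along the row, inside 27 mm wide, its hollow 11.5 mm below the axis, its arms up to 7 mm above the axis. It carries the tail of a shaft left in the rings; shafts pass through it or are lowered into it
- rack: grey plastic rack fixed to the bench, base 165 x 168 x 8 mm, two lanes along its y: x = -55 mm (nearer to the robot) and x = +55 mm. Origin on the bench between the lanes. A shaft lies with its axis 45 mm above the bench in two forks 30 mm wide, tops 50 mm high: one 27 mm in front of the grip's centre, one under the pilot pin. Shafts lift out straight up; the grip's sides are free
- shaft_a: test shaft, about 120 g, lying along its y, nose towards -y. Origin: centre of its black flat-sided grip (16 mm wide in x, 40 long in y, 20 high). Then towards -y: neck 12 mm diameter (y -20 to -34), steel barrel 20 mm diameter (y -34 to -154, its last 2 mm a cone that loses 4 mm of diameter), pilot pin 10 mm diameter (to y -162). It may start in either lane
- shaft_b: test shaft, about 120 g, lying along its y, nose towards -y. Origin: centre of its black flat-sided grip (16 mm wide in x, 40 long in y, 20 high). Then towards -y: neck 12 mm diameter (y -20 to -34), steel barrel 16 mm diameter (y -34 to -154, its last 2 mm a cone that loses 4 mm of diameter), pilot pin 10 mm diameter (to y -162). It may start in either lane
- shaft_a_nose (a point): tip of shaft_a's pilot pin, on its axis. The 20 mm barrel is stopped by the third ring: its cone sits about 1 mm into the bore, so the tip then stands 11 mm past that ring's entry face
- shaft_b_nose (a point): tip of shaft_b's pilot pin, on its axis. The 16 mm barrel is stopped by the fourth ring: its cone sits about 1 mm into the bore, so the tip then stands 11 mm past that ring's entry face
- heat_sink: finned aluminium heat sink 50 x 50 x 23 mm, a bystander; origin under its centre
- jar_screws: clear jar with a black lid, 48 mm diameter, 58 mm high, a bystander; origin under its centre
- tweezers_a: steel tweezers 126 mm long lying on the bench, a bystander; origin under their centre

How it is judged:
On the way, in this order (a step that is already met when the one before it is completed fails the run):
1. the shaft from the nearer lane is lifted clear of the rack, the other left in its lane (((height (world z) of shaft_a above 0.07 m and height (world z) of shaft_a_nose above 0.055 m and x of shaft_b in the frame of rack between 0.047 and 0.063 m) or (height (world z) of shaft_b above 0.07 m and height (world z) of shaft_b_nose above 0.055 m and x of shaft_a in the frame of rack between 0.047 and 0.063 m))), for 0.1 s.
2. the shaft is pushed against the ring that stops it (20 mm shaft: third ring, 16 mm shaft: fourth ring) with more than 4 N for 0.3 s (((contact force between shaft_a and gauge above 4 N and horizontal distance between shaft_a_nose and ring_c_c11 below 0.0095 m and x of shaft_b in the frame of rack between 0.047 and 0.063 m) or (contact force between shaft_b and gauge above 4 N and horizontal distance between shaft_b_nose and ring_d_c11 below 0.0095 m and x of shaft_a in the frame of rack between 0.047 and 0.063 m))), for 0.3 s.
At the end, for the whole second after the job is handed in: The shaft from the nearer lane lies released and at rest in the rings, its nose at most 4 mm short of its stop at the stopping ring, under 6 mm sideways and 9 mm in height off the axis, within 0.2 rad of the row; the other shaft still lies in the farther lane (((horizontal distance between shaft_a_nose and ring_c_c11 below 0.011 m and x of shaft_a_nose in the frame of gauge between -0.006 and 0.006 m and z of shaft_a_nose in the frame of gauge between 0.086 and 0.104 m and angle between the y axis of shaft_a and the y axis of gauge, either way round below 0.2 rad and x of shaft_b in the frame of rack between 0.047 and 0.063 m and distance of shaft_b from where it was at the start of the episode below 0.01 m and linear speed of shaft_a below 0.01 m/s and contact force between shaft_a and the fingers below 0.1 N) or (horizontal distance between shaft_b_nose and ring_d_c11 below 0.011 m and x of shaft_b_nose in the frame of gauge between -0.006 and 0.006 m and z of shaft_b_nose in the frame of gauge between 0.086 and 0.104 m and angle between the y axis of shaft_b and the y axis of gauge, either way round below 0.2 rad and x of shaft_a in the frame of rack between 0.047 and 0.063 m and distance of shaft_a from where it was at the start of the episode below 0.01 m and linear speed of shaft_b below 0.01 m/s and contact force between shaft_b and the fingers below 0.1 N))); the robot touches nothing.
It fails at once if a shaft is forced against the ring gauge with more than 15 N (contact force between any of shaft_a, shaft_b and gauge above 15 N).
It fails at once if a bystander is moved by more than 20 mm (distance of any of heat_sink, jar_screws, tweezers_a from where it was at the start of the episode above 0.02 m).
It also fails if it takes over 58 s, if anything falls off the work surface, if the arm or the gripper's body presses on something with over 40 N, if the wrist force passes 120 N, or if a joint passes its speed limit or range.

## Robot

A 7-joint arm with a two-finger parallel gripper is mounted at the origin on a cart in front of the work surface, level with it; the furniture and walls round the work are solid. World frame = base frame: x ahead of the robot, y to its left, z up, the work surface at z = 0. Lengths are in m, angles in rad, forces in N, time in s.
With the tool pointing down it reaches from about 0.4 to 0.85 m from the base axis. Payload 10.4 kg.
Tool frame: the origin (TCP) lies midway between the tips of the shut fingers; the grasp point (between the pads) lies 19 mm behind it; y points along the fingers, x is the direction in which the jaws open and shut, and the axes are right-handed (so a half turn about y gives the same grasp; the last joint's range is limited). The gripper opens to 87 mm and grips with 3 to 60 N. Pads are 19 mm wide; open, the fingers measure 117 mm over their backs; the gripper's body (75 mm by 190 mm) begins 51 mm behind the grasp point.
Start: joints at [1.149, 0.332, -0.065, 1.46, 0.022, 1.35, -0.088], TCP at [0.243, -0.576, 0.223] pointing down, gripper open.
Joint ranges: [-2.6, 2.6], [-0.5, 2.12], [-1.47, 1.34], [0.16, 2.42], [-1.27, 4.41], [0.06, 2.06], [-2.6, 2.6]. Speed limits (rad/s): [2.22, 2.22, 2.79, 2.79, 3.14, 3.14, 3.14].

## Interface

Orientations are given as a unit quaternion [x, y, z, w].
In Python, from bench import * gives the robot as it stands.
- The arm moves only by the tool jog_arm, never from a script. Its argument "commands" is a list of rows, each an object with "translation": the shift along the world's x, y, z in mm, a list of three; "twist": the turn about the world's z in rad. A call has 1 to 20 rows; each row shifts and turns the commanded pose from where the row before left it; what a row does not reach is not made up. A row lasts 1/10 s, in which the tool goes at most 50 mm and 8.59 degrees, less where a joint would pass 70% of its speed; a pose out of reach is approached as far as the arm can. A call is refused whole if a number of a shift passes 50 or a number of a turn 0.15, either way. A call with a gripper value outside its range is refused whole. "grip" is the closure, from 0 (fully open) to 1 (shut), set as the call begins (left out, the last holds). The fingers move at their own pace and stop on an object; "grip_force" is the grip in N (left out, the last holds). Time passes only in rows, so rows that do not move let the fingers close. It gives the time, the measured TCP pose, the force and the opening at its end, in the units of the state.
- read_state(): the state, without advancing time (a new reading comes with each control period).
- camera(name): name is "scene" or "top" or "wrist"; returns a dict with "img" (480x640x3 uint8, red, green, blue), "fx", "fy", "cx", "cy" (pixels), "cam_to_world" (4x4, takes a point from camera to world coordinates). Camera axes: x right, y down, z forward; pixel columns grow to the right and rows downward; lengths in m; the calibration is good to about 2 mm. A picture is of the moment at which its call begins. There is no depth.
- close_job(): hands the job in, once; it reports no verdict.
The state is a dict: "time": time; "joint_positions": joint angles; "joint_vel": joint speeds; "joint_torque": joint torques, N m; "ee_pos": TCP position; "eef_rot": TCP orientation; "ft_force": force on the tool from outside, world axes, zero at the start; "torque": the same for the moment, N m; "width": finger opening in m.
Only numpy, scipy, OpenCV 4.12 (cv2) and the standard library are available. Lean on these libraries where they do the work, as an engineer would, in place of code of your own. Each camera call takes 0.05 s, during which the arm holds its last target.

## Working session

There is one attempt and no reset: what is moved stays moved. The work goes in short steps, Python scripts to look and compute and a tool call to move; the robot and the scene stay as the last step left them, time stands still between calls to the robot, and variables do not carry over. Pictures are saved under pics/ and viewed, and the job is handed in when it is done.

Besides the shell and the picture viewer there is one more tool, called after ">>>" by a JSON object that holds its "api" and its "payload", one argument or row to a line. jog_arm: Moves the arm, as the interface text tells. Its arguments: {"type":"object","properties":{"commands":{"type":"array"},"grip":{"type":"number"},"grip_force":{"type":"number"}},"required":["commands"]}

```bash
mkdir -p pics
python3 - <<'E'
from bench import *
import cv2, numpy as np
s=read_state()
for k in s: print(k,s[k])
for n in ["scene","top","wrist"]:
    c=camera(n); cv2.imwrite(f"pics/{n}0.png",c["img"][:,:,::-1]); print(n,c["fx"],c["fy"],c["cx"],c["cy"]); print(np.round(c["cam_to_world"],4))
    np.savez(f"pics/{n}0.npz",**c)
E
```

```text
time 0.0
joint_positions [ 1.14938643  0.3328383  -0.0646706   1.46094158  0.02164306  1.34983539
 -0.08848567]
joint_vel [-0.0010062  -0.00072239  0.00191785  0.0005744  -0.00100773 -0.00151205
  0.00084657]
joint_torque [-2.03424711e-04 -6.23259473e+01  2.45830603e-02 -3.89897203e+01
 -6.11802726e-02  3.96525313e-02  1.23721584e-04]
ee_pos [ 0.24252671 -0.57563221  0.22177469]
eef_rot [-0.58891287  0.39145531 -0.39063302  0.58936425]
ft_force [-0.75008576 -0.25084255 -0.13195964]
torque [-0.04243253  0.0586686   0.04007277]
width 0.08711149343166559
scene 539.8878954698112 539.8878954698112 319.99643723323203 241.7191285569255
[[-0.5115 -0.552   0.6585 -0.186 ]
 [-0.8592  0.3365 -0.3854  0.4456]
 [-0.0089 -0.7629 -0.6464  0.8583]
 [ 0.      0.      0.      1.    ]]
top 528.2377399025452 528.2377399025452 317.6878821706404 232.59787078331408
[[-2.4000e-03 -9.9080e-01  1.3530e-01  4.0640e-01]
 [-1.0000e+00  2.2000e-03 -1.5000e-03  5.1000e-03]
 [ 1.2000e-03 -1.3530e-01 -9.9080e-01  1.3415e+00]
 [ 0.0000e+00  0.0000e+00  0.0000e+00  1.0000e+00]]
wrist 363.58274854502645 363.58274854502645 320.5491260116999 235.42291472695672
[[ 0.3874 -0.8919 -0.2334  0.3039]
 [-0.9219 -0.3752 -0.0965 -0.5489]
 [-0.0015  0.2525 -0.9676  0.3841]
 [ 0.      0.      0.      1.    ]]
```

View pics/scene0.png

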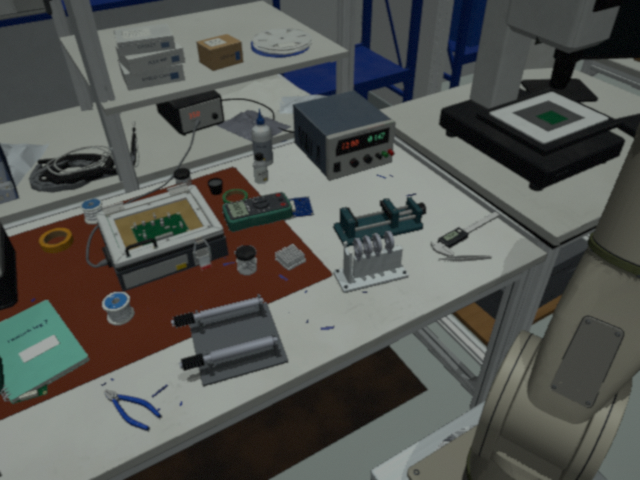

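View pics/top0.png

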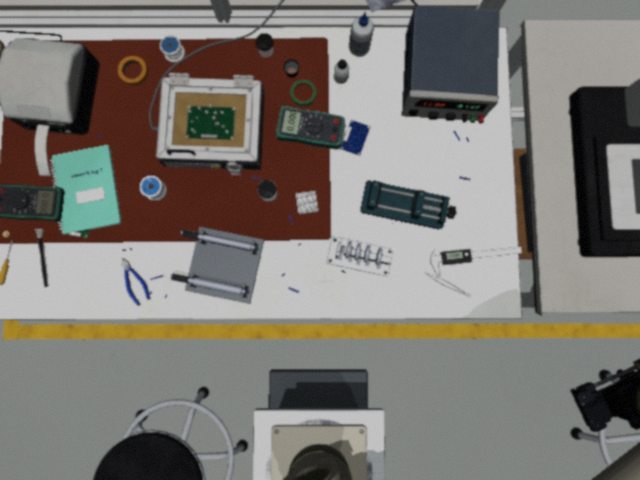

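View pics/wrist0.png

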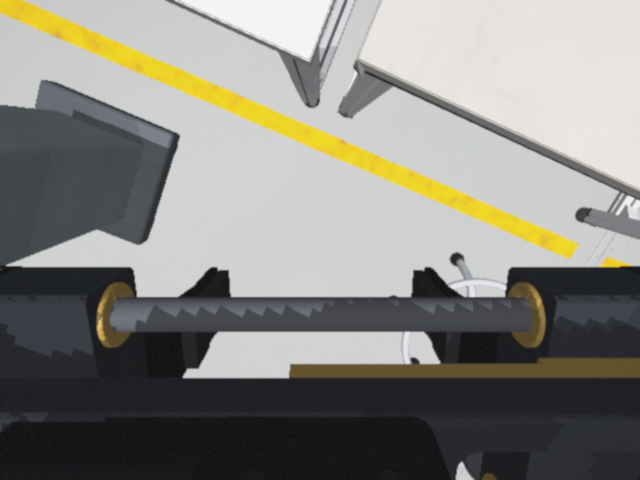

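The top view shows the rack at about (225,265), the near shaft's grip at (180,277) and the gauge at (362,254). I'll enlarge those areas.

Run:
```python
import cv2
a=cv2.imread("pics/top0.png"); b=cv2.imread("pics/scene0.png")
cv2.imwrite("pics/c1.png",cv2.resize(a[220:310,160:280],(800,600),interpolation=cv2.INTER_CUBIC))
cv2.imwrite("pics/c2.png",cv2.resize(a[220:295,310:410],(800,600),interpolation=cv2.INTER_CUBIC))
cv2.imwrite("pics/c3.png",cv2.resize(b[285:390,160:300],(800,600),interpolation=cv2.INTER_CUBIC))
cv2.imwrite("pics/c4.png",cv2.resize(b[215:305,310:430],(800,600),interpolation=cv2.INTER_CUBIC))
```

```text
(no output)
```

View pics/c1.png

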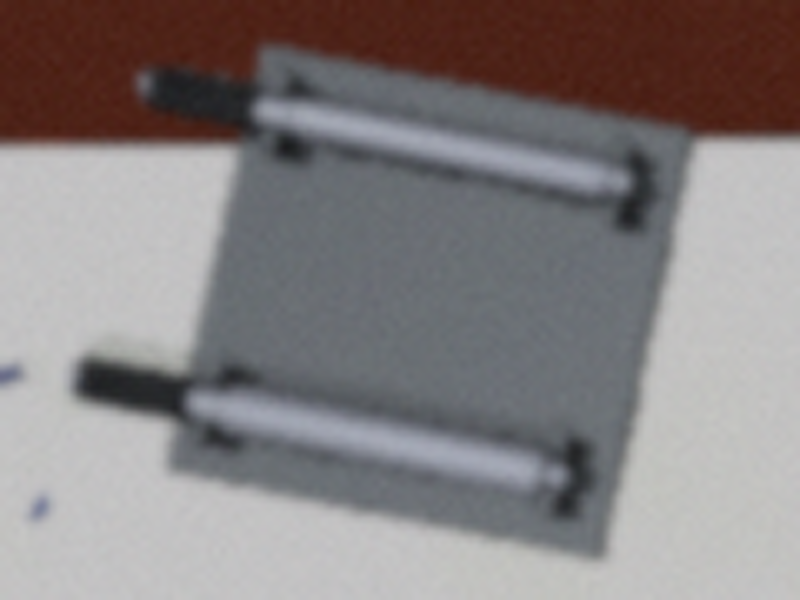

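View pics/c2.png

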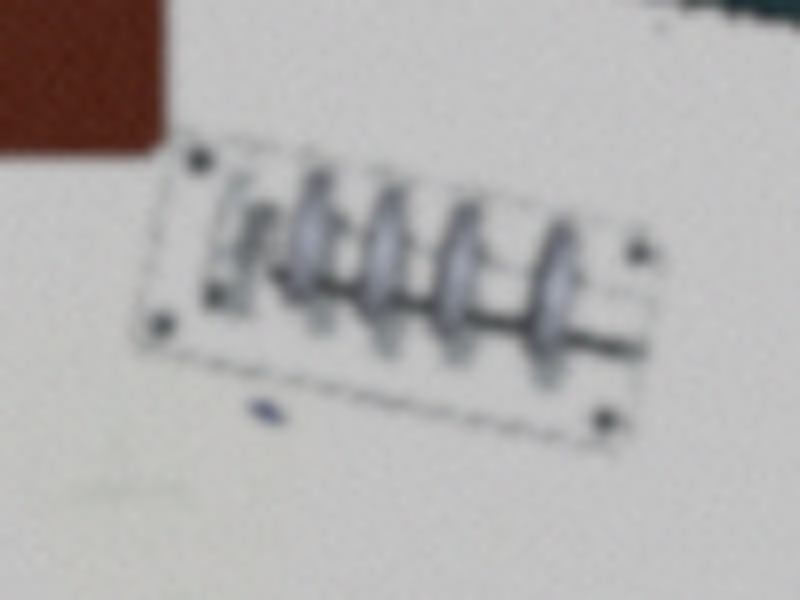

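View pics/c3.png

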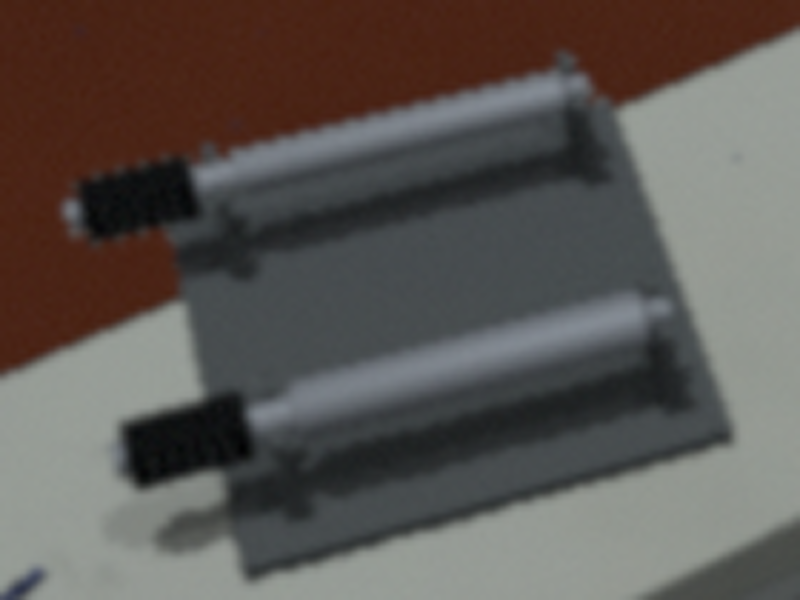

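View pics/c4.png

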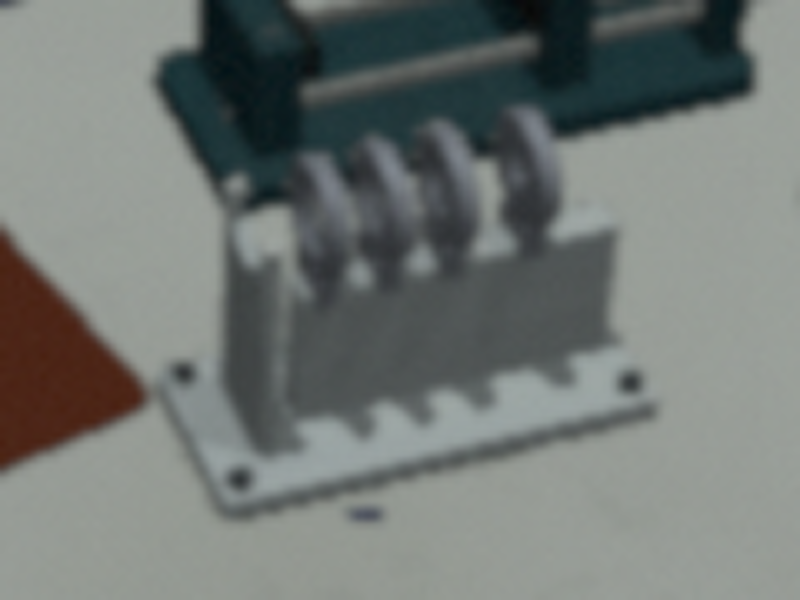

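The near shaft's barrel is clearly fatter than its neck and than the other barrel, so it looks like shaft_a, with the third ring as its stop. Next I'll turn these pixels into positions.

```bash
cat > h.py <<'E'
import numpy as np, cv2
def load(f): return dict(np.load(f))
def ray(c,u,v):
    T=c["cam_to_world"]; d=T[:3,:3]@np.array([(u-c["cx"])/c["fx"],(v-c["cy"])/c["fy"],1.]); return T[:3,3],d/np.linalg.norm(d)
def onz(c,u,v,z):
    o,d=ray(c,u,v); return o+d*(z-o[2])/d[2]
def tri(c1,p1,c2,p2):
    o1,d1=ray(c1,*p1);o2,d2=ray(c2,*p2)
    A=np.stack([d1,-d2],1);t=np.linalg.lstsq(A,o2-o1,rcond=None)[0]
    a,b=o1+t[0]*d1,o2+t[1]*d2
    return (a+b)/2,np.linalg.norm(a-b)
def proj(c,p):
    T=np.linalg.inv(c["cam_to_world"]);q=T[:3,:3]@p+T[:3,3];return np.array([c["fx"]*q[0]/q[2]+c["cx"],c["fy"]*q[1]/q[2]+c["cy"]])
def uncrop(p,x0,y0,s): return ((p[0]+.5)/s-.5+x0,(p[1]+.5)/s-.5+y0)
E
python3 - <<'E'
from h import *
np.set_printoptions(precision=4,suppress=True)
t=load("pics/top0.npz"); s=load("pics/scene0.npz")
def do(name,pts,x0,y0,sc,z,cam):
    P=np.array([onz(cam,*uncrop(p,x0,y0,sc),z) for p in pts])[:,:2]
    print(name,P.tolist() if 0 else "\n",P,"mean",P.mean(0),"sides",np.linalg.norm(np.diff(np.r_[P,P[:1]],axis=0),axis=1))
    e=(P[1]-P[0])+(P[2]-P[3]); print(" dir along", np.arctan2(e[1],e[0]))
do("rack top",[(262,45),(692,130),(605,556),(170,468)],160,220,6.6667,.008,t)
do("gauge base top",[(163,128),(660,245),(615,450),(135,347)],310,220,8,.010,t)
do("gauge holes top",[(198,160),(637,250),(605,420),(162,323)],310,220,8,.010,t)
do("gauge holes scene(3)",[(184,373),(631,382),(238,479)],310,215,6.6667,.010,s)
do("grip top",[(82,357),(190,372),(186,414),(75,394)],160,220,6.6667,.055,t)
do("far+near axis pts top: near grip tail, neck, tip", [(78,377),(190,400),(572,475)],160,220,6.6667,.048,t)
# triangulate tips
print("tip",tri(t,uncrop((572,475),160,220,6.6667),s,uncrop((668,307),160,285,5.714)))
print("tail",tri(t,uncrop((78,377),160,220,6.6667),s,uncrop((118,453),160,285,5.714)))
# rings tops (z=.116)
for p in [(318,168),(392,183),(470,200),(565,215)]: print("ring top far?",onz(t,*uncrop(p,310,220,8),.095))
E
```

```text
rack top 
 [[0.6053 0.3061]
 [0.5722 0.1412]
 [0.4112 0.172 ]
 [0.4444 0.3362]] mean [0.5083 0.2389] sides [0.1682 0.1639 0.1676 0.1637]
 dir along -1.7697952881851529
gauge base top 
 [[ 0.5806 -0.0281]
 [ 0.5429 -0.1852]
 [ 0.4781 -0.1697]
 [ 0.5109 -0.0189]] mean [ 0.5281 -0.1005] sides [0.1616 0.0666 0.1544 0.0703]
 dir along -1.795828076172888
gauge holes top 
 [[ 0.5703 -0.0391]
 [ 0.5413 -0.1779]
 [ 0.4875 -0.1667]
 [ 0.5185 -0.0274]] mean [ 0.5294 -0.1028] sides [0.1418 0.0549 0.1427 0.0531]
 dir along -1.7830889925017233
gauge holes scene(3) 
 [[ 0.5702 -0.0415]
 [ 0.4871 -0.1695]
 [ 0.5175 -0.0296]] mean [ 0.5249 -0.0802] sides [0.1525 0.1432 0.054 ]Traceback (most recent call last):
  File "<stdin>", line 11, in <module>
  File "<stdin>", line 7, in do
IndexError: index 3 is out of bounds for axis 0 with size 3
```

Run:
```python
from h import *
np.set_printoptions(precision=4,suppress=True)
t=load("pics/top0.npz"); s=load("pics/scene0.npz")
def do(name,pts,x0,y0,sc,z,cam):
    P=np.array([onz(cam,*uncrop(p,x0,y0,sc),z) for p in pts])[:,:2]
    print(name,"\n",P,"mean",P.mean(0),"sides",np.linalg.norm(np.diff(np.r_[P,P[:1]],axis=0),axis=1))
    if len(P)==4: e=(P[1]-P[0])+(P[2]-P[3]); print(" dir along", np.arctan2(e[1],e[0]))
    return P
do("grip top",[(82,357),(190,372),(186,414),(75,394)],160,220,6.6667,.055,t)
P=do("near grip tail, neck start, tip", [(78,377),(190,400),(572,475)],160,220,6.6667,.048,t)
e=P[2]-P[0];print(np.arctan2(e[1],e[0]))
print("tip",tri(t,uncrop((572,475),160,220,6.6667),s,uncrop((668,307),160,285,5.714)))
print("tail",tri(t,uncrop((78,377),160,220,6.6667),s,uncrop((130,455),160,285,5.714)))
do("rack scene",[(732,436),(250,578)],160,285,5.714,.008,s)
do("gauge scene",[(184,373),(631,382),(238,479)],310,215,6.6667,.01,s)
c=np.array([.5083,.2389]);a=-.199
R=np.array([[np.cos(a),-np.sin(a)],[np.sin(a),np.cos(a)]])
print("lane near, axis dir",c+R@[-.055,0],R@[0,-1])
print("bearing",R.T@(P[0]-c),R.T@(P[2]-c))
```

```text
grip top 
 [[0.4834 0.3579]
 [0.4779 0.3184]
 [0.4626 0.3193]
 [0.47   0.36  ]] mean [0.4735 0.3389] sides [0.0399 0.0153 0.0413 0.0136]
 dir along -1.7304016782122014
near grip tail, neck start, tip 
 [[0.4765 0.361 ]
 [0.468  0.3198]
 [0.4404 0.1795]] mean [0.4616 0.2868] sides [0.0422 0.143  0.1851]
-1.7672498345581626
tip (array([0.4402, 0.1795, 0.0437]), np.float64(0.0011712412979586662))
tail (array([0.4753, 0.3587, 0.0463]), np.float64(0.005952726495352231))
rack scene 
 [[0.4063 0.1744]
 [0.4374 0.3354]] mean [0.4219 0.2549] sides [0.1639 0.1639]
gauge scene 
 [[ 0.5702 -0.0415]
 [ 0.4871 -0.1695]
 [ 0.5175 -0.0296]] mean [ 0.5249 -0.0802] sides [0.1525 0.1432 0.054 ]
lane near, axis dir [0.4544 0.2498] [-0.1977 -0.9803]
bearing [-0.0553  0.1134] [-0.0548 -0.0717]
```

Run:
```python
from scipy.spatial.transform import Rotation as R
import numpy as np
m=R.from_quat([-0.58891287,0.39145531,-0.39063302,0.58936425]).as_matrix();print(m.round(3))
x=m[:,0];print("xang",np.arctan2(x[1],x[0]))
```

```text
[[ 0.388 -0.001  0.922]
 [-0.922  0.001  0.388]
 [-0.001 -1.    -0.   ]]
xang -1.1719695011217708
```

>>> {"api": "jog_arm", "payload": {
  "commands": [
    {"translation": [13,20,3],"twist": 0.049},
    {"translation": [14,20,3],"twist": 0.049},
    {"translation": [13,20,3],"twist": 0.049},
    {"translation": [14,20,3],"twist": 0.049},
    {"translation": [13,20,3],"twist": 0.049},
    {"translation": [14,20,3],"twist": 0.049},
    {"translation": [13,20,3],"twist": 0.049},
    {"translation": [14,20,3],"twist": 0.049},
    {"translation": [13,20,3],"twist": 0.049},
    {"translation": [14,20,3],"twist": 0.049},
    {"translation": [13,20,3],"twist": 0.049},
    {"translation": [14,20,3],"twist": 0.049},
    {"translation": [13,20,3],"twist": 0.049},
    {"translation": [14,20,3],"twist": 0.049},
    {"translation": [13,20,3],"twist": 0.049},
    {"translation": [14,20,3],"twist": 0.049},
    {"translation": [13,20,3],"twist": 0.049},
    {"translation": [14,20,3],"twist": 0.049},
    {"translation": [13,20,3],"twist": 0.049},
    {"translation": [14,20,3],"twist": 0.049}
  ],
  "grip": 0
}}

```text
time: 2.15
ee_pos: [0.5138, -0.1743, 0.2828]
eef_rot: [-0.704, 0.066, -0.066, 0.704]
ft_force: [0.1, 0.4, 0.3]
width: 0.0867
```

```bash
cat >> h.py <<'E'
def snap(name,tag):
    from bench import camera
    c=camera(name); cv2.imwrite(f"pics/{tag}.png",c["img"][:,:,::-1]); np.savez(f"pics/{tag}.npz",**c); return c
def st():
    from bench import read_state
    from scipy.spatial.transform import Rotation as R
    s=read_state(); m=R.from_quat(s["eef_rot"]).as_matrix(); x=m[:,0]
    print("t",round(s["time"],2),"ee",np.round(s["ee_pos"],4),"xang",round(float(np.arctan2(x[1],x[0])),4),"F",np.round(s["ft_force"],2),"w",round(s["width"],4),"j",np.round(s["joint_positions"],2))
    return s
E
python3 -c "
from h import *
st();snap('wrist','w1')"
```

```text
t 2.15 ee [ 0.5138 -0.1743  0.2828] xang -0.188 F [0.1  0.39 0.26] w 0.0867 j [ 0.68  0.16 -0.49  1.56  0.08  1.44 -0.  ]
```

View pics/w1.png

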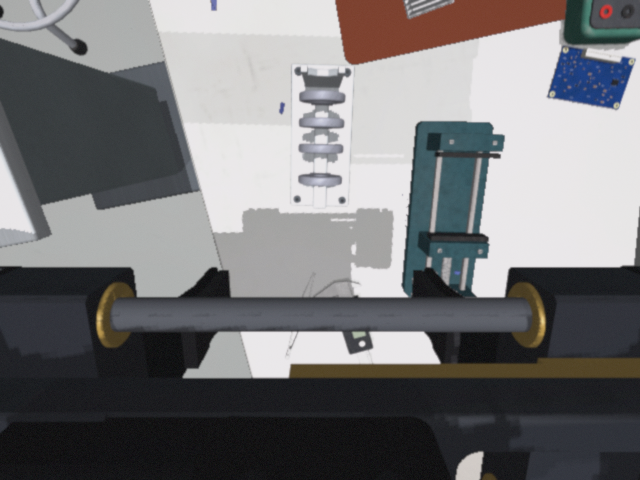

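The gauge is fully in view at columns 290–353 and rows 65–208. The rest is at row 75 and the rings are near rows 97, 122, 149 and 180.

```bash
python3 -c "
import cv2
a=cv2.imread('pics/w1.png')
cv2.imwrite('pics/w1c.png',cv2.resize(a[60:215,275:370],(490,800),interpolation=cv2.INTER_CUBIC)[:600])
cv2.imwrite('pics/w1d.png',cv2.resize(a[60:215,275:370],(490,800),interpolation=cv2.INTER_CUBIC)[400:])
"
```

```text
(no output)
```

View pics/w1c.png

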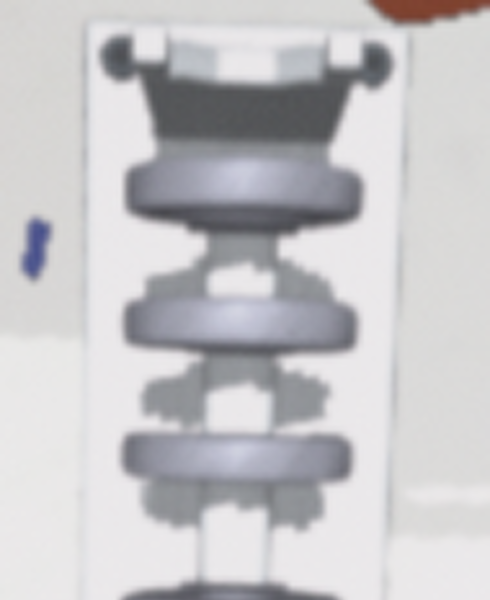

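View pics/w1d.png

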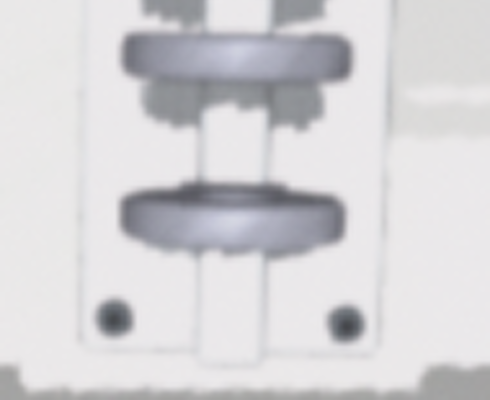

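Run:
```python
from h import *
np.set_printoptions(precision=4,suppress=True)
w=load("pics/w1.npz")
print("cam",w["cam_to_world"][:3,3])
f=lambda p,z: onz(w,*uncrop(p,275,60,5.16),z)[:2]
holes=np.array([f(p,.01) for p in [(119,59),(375,65),(346,722),(113,717)]])
c=holes.mean(0); print("holes",holes.tolist(),"c",c)
for e in (holes[0]-holes[3],holes[1]-holes[2]): print(np.linalg.norm(e),np.arctan2(e[1],e[0]))
rc=[]
for l,r,y in [(126,362,187),(124,356,325),(122,352,457),(120,346,619)]:
    a,b=f((l,y),.095),f((r,y),.095); rc.append((a+b)/2); print("ring",(a+b)/2,"w",np.linalg.norm(a-b))
rc=np.array(rc); d=rc[0]-rc[3]; ang=np.arctan2(d[1],d[0]); print("axis angle",ang)
u=np.array([np.cos(ang),np.sin(ang)]); n=np.array([u[1],-u[0]])
print("along from holes centre",(rc-c)@u,"lat",(rc-c)@n)
ra=[f(p,.102) for p in [(150,47),(347,47)]]; print("rest",(ra[0]+ra[1])/2,np.linalg.norm(ra[0]-ra[1]),((ra[0]+ra[1])/2-c)@u,((ra[0]+ra[1])/2-c)@n)
```

```text
cam [ 0.5246 -0.1067  0.4451]
holes [[0.5135882747706176, -0.028561581290520333], [0.567291777644431, -0.04005004953852008], [0.5365413105507523, -0.17874735525418495], [0.48331518396423667, -0.16737236392771643]] c [ 0.5252 -0.1037]
0.14207354927403723 1.3560696246693529
0.14206524500828488 1.3526163249861645
ring [ 0.533  -0.0682] w 0.04136832760231307
ring [ 0.528  -0.0908] w 0.04138800430688311
ring [ 0.5232 -0.1132] w 0.04173886023974783
ring [ 0.517  -0.1418] w 0.04189983702304788
axis angle 1.35562036479577
along from holes centre [ 0.0363  0.0132 -0.0098 -0.039 ] lat [0.0001 0.     0.0001 0.0001]
rest [ 0.5378 -0.0473] 0.03325395171484594 0.0577221045986061 0.0002707802837441709
```

>>> {"api": "jog_arm", "payload": {
  "commands": [
    {"translation": [-4,24,0],"twist": -0.011},
    {"translation": [-4,24,0]},
    {"translation": [-4,24,0]},
    {"translation": [-4,24,0]},
    {"translation": [-4,24,0]},
    {"translation": [-4,24,0]},
    {"translation": [-4,24,0]},
    {"translation": [-4,24,0]},
    {"translation": [-4,24,0]},
    {"translation": [-4,24,0]},
    {"translation": [-4,24,0]},
    {"translation": [-4,24,0]},
    {"translation": [-4,24,0]},
    {"translation": [-4,24,0]},
    {"translation": [-4,24,0]},
    {"translation": [-4,24,0]},
    {"translation": [0,0,0]}
  ]
}}

```text
invalid input at $.commands[1]: expected keys translation, twist
```

```bash
python3 -c "
from h import *
st();snap('wrist','w2')"
```

```text
t 2.2 ee [ 0.5159 -0.1699  0.2833] xang -0.18 F [-0.28  2.87  0.03] w 0.0872 j [ 0.68  0.16 -0.5   1.56  0.07  1.44 -0.  ]
```

View pics/w2.png

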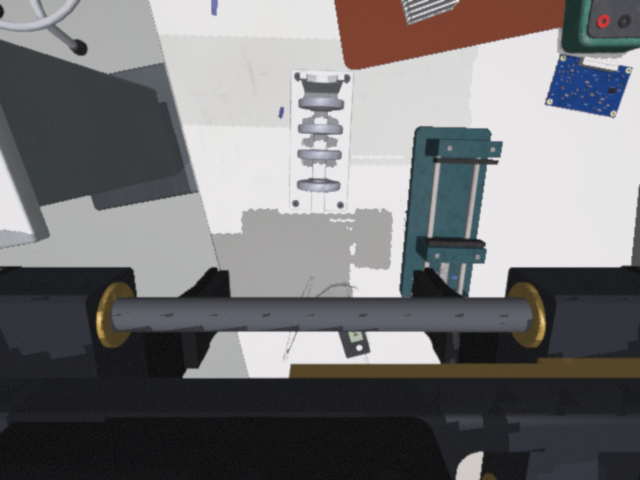

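>>> {"api": "jog_arm", "payload": {
  "commands": [
    {"translation": [-4,24,0],"twist": -0.01},
    {"translation": [-4,24,0],"twist": 0},
    {"translation": [-4,24,0],"twist": 0},
    {"translation": [-4,24,0],"twist": 0},
    {"translation": [-4,24,0],"twist": 0},
    {"translation": [-4,24,0],"twist": 0},
    {"translation": [-4,24,0],"twist": 0},
    {"translation": [-4,24,0],"twist": 0},
    {"translation": [-4,24,0],"twist": 0},
    {"translation": [-4,24,0],"twist": 0},
    {"translation": [-4,24,0],"twist": 0},
    {"translation": [-4,24,0],"twist": 0},
    {"translation": [-4,24,0],"twist": 0},
    {"translation": [-4,24,0],"twist": 0},
    {"translation": [-4,24,0],"twist": 0},
    {"translation": [-4,24,0],"twist": 0},
    {"translation": [0,0,0],"twist": 0},
    {"translation": [0,0,0],"twist": 0},
    {"translation": [0,0,0],"twist": 0}
  ]
}}

```text
time: 4.15
ee_pos: [0.4491, 0.2071, 0.2825]
eef_rot: [0.704, -0.072, 0.072, -0.703]
ft_force: [0.5, 0.6, -0.2]
width: 0.0868
```

```bash
python3 -c "
from h import *
st();snap('wrist','w3');st()"
```

```text
t 4.15 ee [0.4491 0.2071 0.2825] xang -0.2031 F [ 0.45  0.59 -0.16] w 0.0868 j [ 0.29  0.08 -0.85  1.66  0.06  1.43 -0.76]
t 4.2 ee [0.4491 0.207  0.2825] xang -0.2034 F [-0.22  0.53 -0.39] w 0.087 j [ 0.29  0.07 -0.85  1.66  0.06  1.43 -0.76]
```

View pics/w3.png

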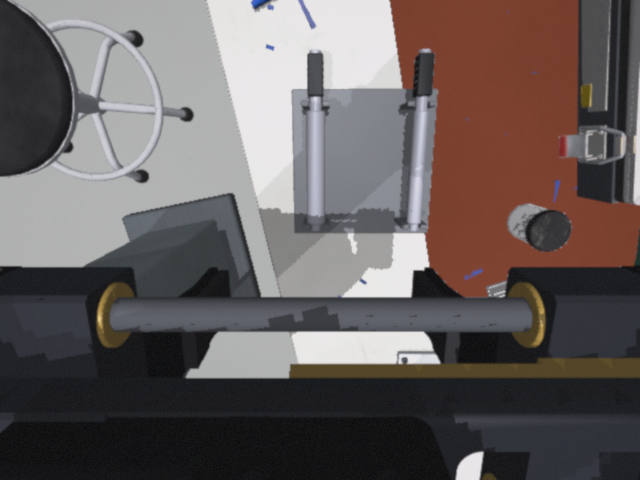

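```bash
python3 -c "
import cv2
a=cv2.imread('pics/w3.png')
cv2.imwrite('pics/w3c.png',cv2.resize(a[40:140,280:360],None,fx=6,fy=6,interpolation=cv2.INTER_CUBIC))
cv2.imwrite('pics/w3d.png',cv2.resize(a[140:240,280:360],None,fx=6,fy=6,interpolation=cv2.INTER_CUBIC))
"
```

```text
(no output)
```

View pics/w3c.png

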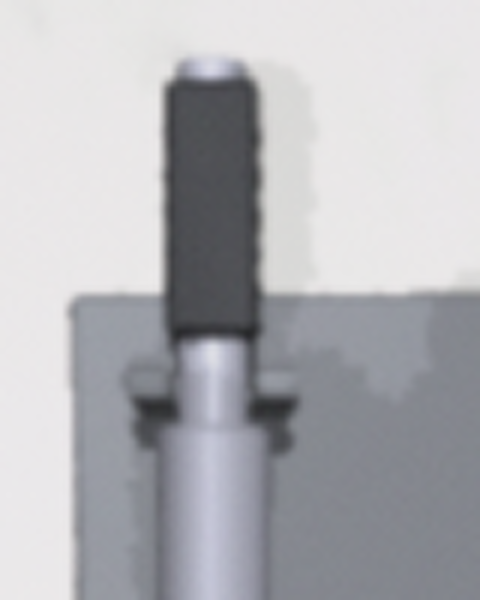

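View pics/w3d.png

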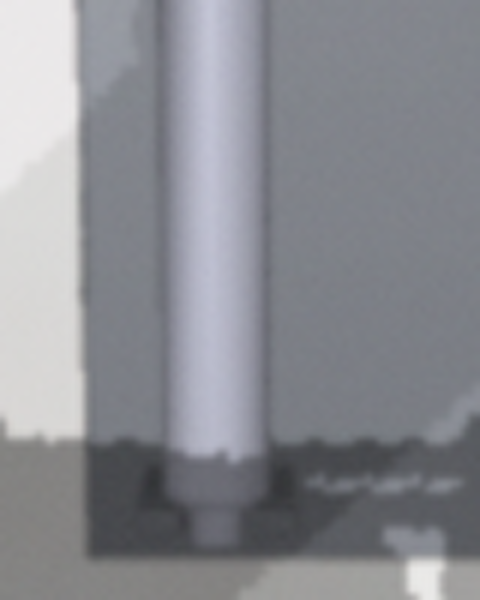

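Run:
```python
from h import *
np.set_printoptions(precision=4,suppress=True)
w=load("pics/w3.npz")
f=lambda p,z,y0=40: onz(w,*uncrop(p,280,y0,6),z)[:2]
g=np.array([f(p,.055) for p in [(166,84),(255,84),(256,333),(166,333)]]); print("grip c",g.mean(0),np.linalg.norm(g[0]-g[1]),np.linalg.norm(g[1]-g[2]))
b1=f((157,500),.045),f((270,500),.045); b2=f((165,400),.045,140),f((267,400),.045,140)
for b in (b1,b2): print("barrel",(b[0]+b[1])/2,np.linalg.norm(b[0]-b[1]))
tip=f((215,545),.047,140); print("tip",tip)
m1,m2=sum(b1)/2,sum(b2)/2
for d in (m1-m2,(g[0]+g[1]-g[2]-g[3]),g.mean(0)-tip): print(np.arctan2(d[1],d[0]),np.linalg.norm(d))
n=f((185,380),.045),f((247,380),.045);print("neck",np.linalg.norm(n[0]-n[1]))
```

```text
grip c [0.468  0.3379] 0.014534994040758328 0.03818156840594732
barrel [0.4589 0.2934] 0.01979933293815264
barrel [0.4411 0.2065] 0.01891860832844545
tip [0.4353 0.18  ]
1.3682610223501874 0.08868262916115405
1.3648814892176864 0.07636283194896812
1.3668609665750446 0.1613120453772973
neck 0.010720986452741695
```

>>> {"api": "jog_arm", "payload": {
  "commands": [
    {"translation": [2,16,-15],"twist": 0},
    {"translation": [2,16,-15],"twist": 0},
    {"translation": [3,16,-15],"twist": 0},
    {"translation": [2,16,-15],"twist": 0},
    {"translation": [3,17,-15],"twist": 0},
    {"translation": [2,16,-15],"twist": 0},
    {"translation": [3,17,-15],"twist": 0},
    {"translation": [2,17,-15],"twist": 0},
    {"translation": [0,0,-20],"twist": 0},
    {"translation": [0,0,-20],"twist": 0},
    {"translation": [0,0,-20],"twist": 0},
    {"translation": [0,0,-20],"twist": 0},
    {"translation": [0,0,-20],"twist": 0},
    {"translation": [0,0,0],"twist": 0},
    {"translation": [0,0,0],"twist": 0},
    {"translation": [0,0,0],"twist": 0}
  ]
}}

```text
time: 5.8
ee_pos: [0.4685, 0.3392, 0.0638]
eef_rot: [-0.703, 0.071, -0.072, 0.704]
ft_force: [0.1, -1.0, -0.1]
width: 0.0866
```

```bash
python3 -c "
from h import *
st();snap('wrist','w4');snap('scene','s4');snap('top','t4')
a=cv2.imread('pics/s4.png');cv2.imwrite('pics/s4c.png',cv2.resize(a[270:400,120:300],None,fx=4,fy=4))
"
```

```text
t 5.8 ee [0.4685 0.3392 0.0638] xang -0.2026 F [ 0.07 -1.04 -0.08] w 0.0866 j [-0.05  0.5  -0.82  1.73  0.41  1.09 -1.2 ]
```

View pics/w4.png

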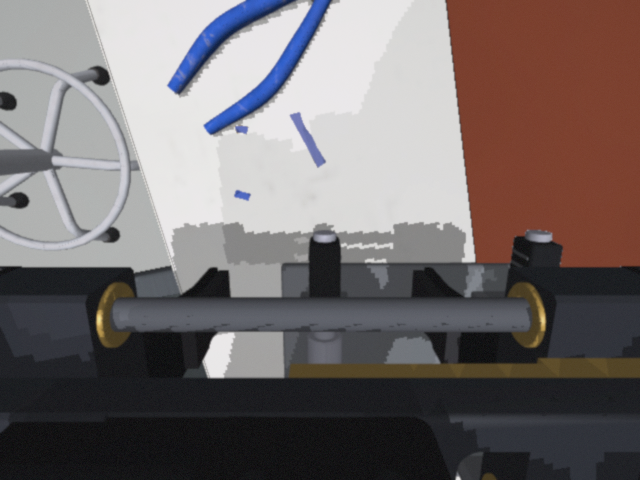

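View pics/s4c.png

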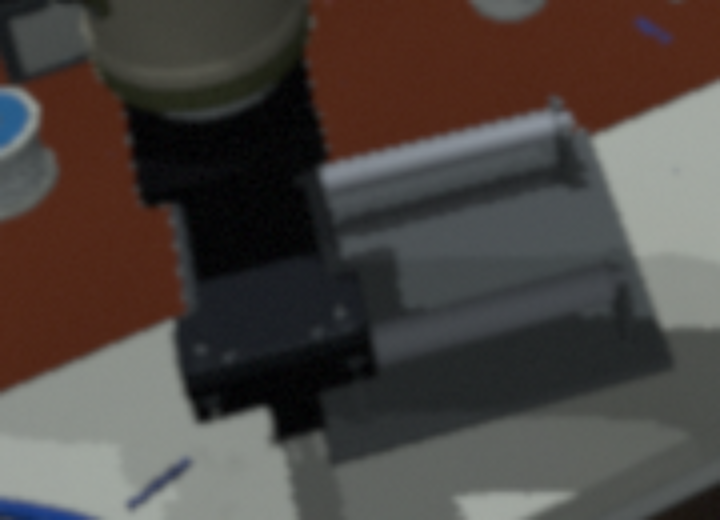

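>>> {"api": "jog_arm", "payload": {
  "commands": [
    {"translation": [0,0,-13],"twist": 0},
    {"translation": [0,0,-13],"twist": 0},
    {"translation": [0,-1,-12],"twist": 0},
    {"translation": [0,0,0],"twist": 0},
    {"translation": [0,0,0],"twist": 0}
  ]
}}

```text
time: 6.45
ee_pos: [0.4674, 0.338, 0.024]
eef_rot: [0.704, -0.072, 0.071, -0.703]
ft_force: [-0.0, -0.6, -0.5]
width: 0.0873
```

>>> {"api": "jog_arm", "payload": {
  "commands": [
    {"translation": [0,0,0],"twist": 0},
    {"translation": [0,0,0],"twist": 0},
    {"translation": [0,0,0],"twist": 0},
    {"translation": [0,0,0],"twist": 0},
    {"translation": [0,0,0],"twist": 0},
    {"translation": [0,0,0],"twist": 0},
    {"translation": [0,0,0],"twist": 0},
    {"translation": [0,0,0],"twist": 0},
    {"translation": [0,0,0],"twist": 0},
    {"translation": [0,0,0],"twist": 0}
  ],
  "grip": 1,
  "grip_force": 50
}}

```text
time: 7.45
ee_pos: [0.4681, 0.338, 0.0247]
eef_rot: [-0.703, 0.071, -0.072, 0.704]
ft_force: [6.4, -2.8, -1.8]
width: 0.0159
```

```bash
python3 -c "
from h import *
st()"
```

```text
t 7.45 ee [0.4681 0.338  0.0247] xang -0.202 F [ 6.4  -2.83 -1.78] w 0.0159 j [-0.07  0.55 -0.79  1.76  0.45  1.02 -1.23]
```

>>> {"api": "jog_arm", "payload": {
  "commands": [
    {"translation": [0,0,5],"twist": 0},
    {"translation": [0,0,5],"twist": 0},
    {"translation": [0,0,10],"twist": 0},
    {"translation": [0,0,10],"twist": 0},
    {"translation": [0,0,15],"twist": 0},
    {"translation": [0,0,15],"twist": 0},
    {"translation": [0,0,15],"twist": 0},
    {"translation": [0,0,15],"twist": 0},
    {"translation": [0,0,10],"twist": 0},
    {"translation": [0,0,0],"twist": 0},
    {"translation": [0,0,0],"twist": 0},
    {"translation": [0,0,0],"twist": 0}
  ]
}}

```text
time: 8.65
ee_pos: [0.4674, 0.3377, 0.1238]
eef_rot: [0.704, -0.072, 0.071, -0.703]
ft_force: [0.9, -0.2, -1.5]
width: 0.0153
```

```bash
python3 -c "
from h import *
st();snap('wrist','w5');snap('scene','s5');snap('top','t5')
a=cv2.imread('pics/s5.png');cv2.imwrite('pics/s5c.png',cv2.resize(a[240:390,120:320],None,fx=4,fy=4))
"
```

```text
t 8.65 ee [0.4674 0.3377 0.1238] xang -0.202 F [ 0.86 -0.17 -1.47] w 0.0153 j [-0.02  0.43 -0.85  1.68  0.35  1.19 -1.16]
```

View pics/w5.png

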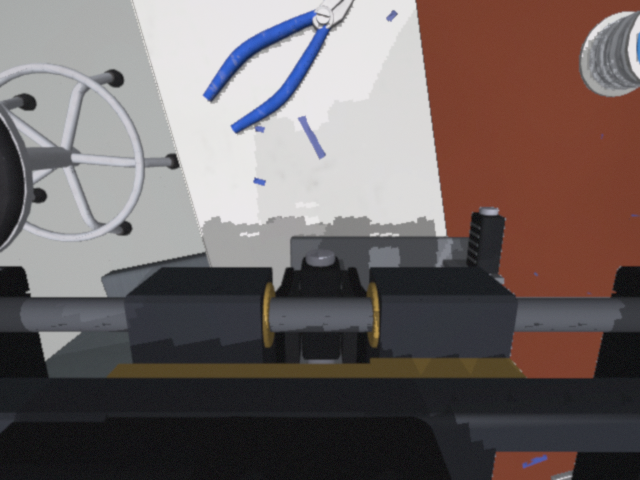

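View pics/s5c.png

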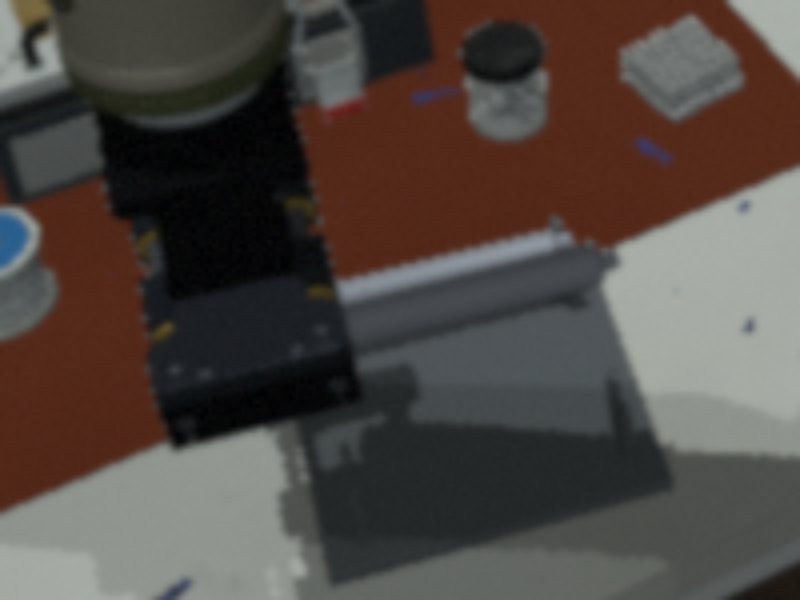

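The shaft is held and lifted, with its tip at about (615,260) in the scene crop, roughly parallel to the other shaft. I'll triangulate the tip.

```bash
python3 -c "
import cv2
a=cv2.imread('pics/t5.png');cv2.imwrite('pics/t5c.png',cv2.resize(a[210:310,150:290],None,fx=5,fy=5,interpolation=cv2.INTER_CUBIC))
"
```

```text
(no output)
```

View pics/t5c.png

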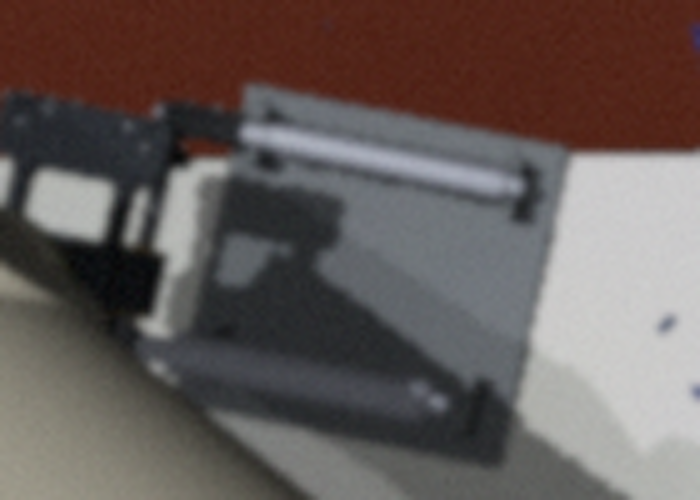

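Run:
```python
from h import *
np.set_printoptions(precision=4,suppress=True)
t=load("pics/t5.npz");s=load("pics/s5.npz")
print(tri(t,uncrop((444,404),150,210,5),s,uncrop((615,259),120,240,4)))
print(tri(t,uncrop((422,388),150,210,5),s,uncrop((585,250),120,240,4)))
# expected tip if level
a=1.367;g=np.array([.4674,.3377]);tip=np.r_[g-.162*np.array([np.cos(a),np.sin(a)]),.1438]
print("expected level tip",tip,"scene px",(proj(s,tip)-[120,240])*4,"top px",(proj(t,tip)-[150,210])*5)
tip[2]-=.01;print("10mm droop scene px",(proj(s,tip)-[120,240])*4)
# angle in scene: barrel line
```

```text
(array([0.4381, 0.1813, 0.1418]), np.float64(0.0030285848582078394))
(array([0.4456, 0.1913, 0.1463]), np.float64(0.0013615252339452565))
expected level tip [0.4346 0.1791 0.1438] scene px [617.7839 257.1789] top px [449.0069 411.4435]
10mm droop scene px [619.1812 272.3444]
```

>>> {"api": "jog_arm", "payload": {
  "commands": [
    {"translation": [5,-9,0],"twist": -0.012},
    {"translation": [8,-15,0],"twist": 0},
    {"translation": [8,-15,0],"twist": 0},
    {"translation": [8,-15,0],"twist": 0},
    {"translation": [8,-15,0],"twist": 0},
    {"translation": [8,-15,0],"twist": 0},
    {"translation": [9,-16,0],"twist": 0},
    {"translation": [8,-15,0],"twist": 0},
    {"translation": [8,-15,0],"twist": 0},
    {"translation": [8,-15,0],"twist": 0},
    {"translation": [8,-15,0],"twist": 0},
    {"translation": [8,-15,0],"twist": 0},
    {"translation": [8,-14,0],"twist": 0},
    {"translation": [8,-13,0],"twist": 0},
    {"translation": [0,0,-15],"twist": 0},
    {"translation": [0,0,-15],"twist": 0},
    {"translation": [0,0,-15],"twist": 0},
    {"translation": [0,0,0],"twist": 0},
    {"translation": [0,0,0],"twist": 0},
    {"translation": [0,0,0],"twist": 0}
  ]
}}

```text
time: 10.8
ee_pos: [0.5779, 0.1367, 0.0801]
eef_rot: [-0.703, 0.075, -0.076, 0.703]
ft_force: [0.1, 0.3, -0.9]
width: 0.0151
```

```bash
python3 -c "
from h import *
st();snap('wrist','w6');snap('scene','s6');snap('top','t6')
a=cv2.imread('pics/s6.png');cv2.imwrite('pics/s6c.png',cv2.resize(a[200:320,240:440],None,fx=4,fy=4,interpolation=cv2.INTER_CUBIC))
a=cv2.imread('pics/t6.png');cv2.imwrite('pics/t6c.png',cv2.resize(a[200:300,260:420],None,fx=5,fy=5,interpolation=cv2.INTER_CUBIC))
"
```

```text
t 10.8 ee [0.5779 0.1367 0.0801] xang -0.2133 F [ 0.07  0.33 -0.9 ] w 0.0151 j [ 0.29  0.49 -0.75  1.68  0.37  1.12 -0.78]
```

View pics/s6c.png

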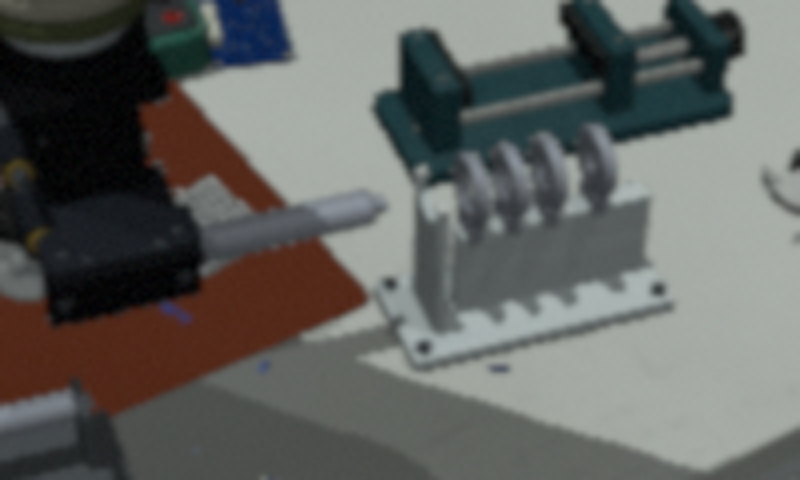

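View pics/t6c.png

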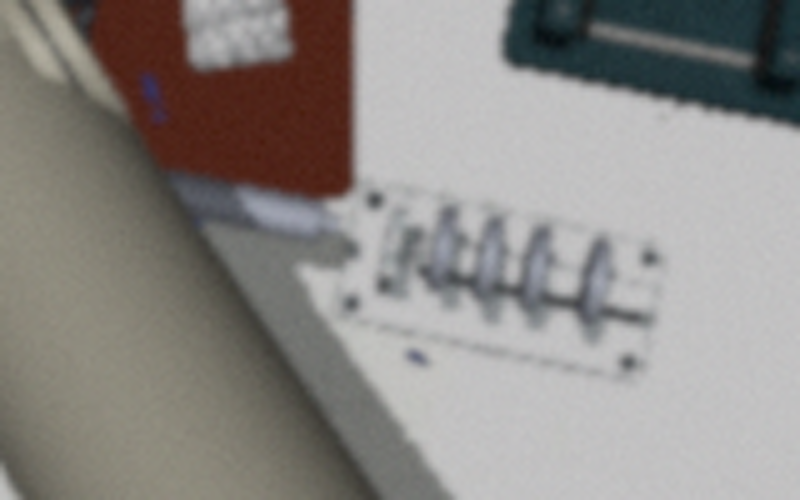

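View pics/w6.png

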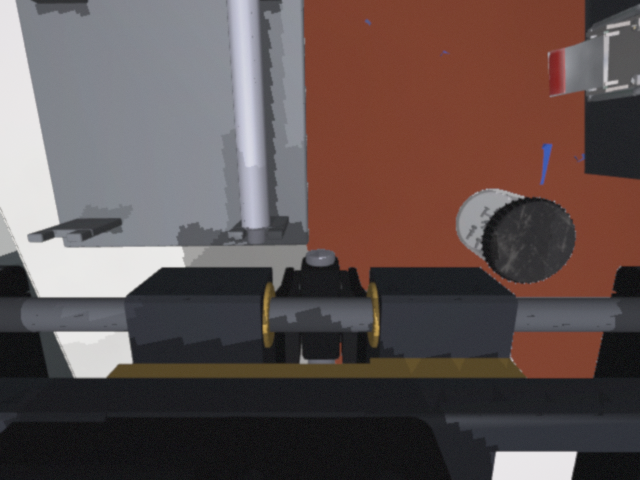

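Run:
```python
from h import *
np.set_printoptions(precision=4,suppress=True)
t=load("pics/t6.npz");s=load("pics/s6.npz")
u=np.array([np.cos(1.3556),np.sin(1.3556)]);n=np.array([u[1],-u[0]])
tip=onz(t,*uncrop((344,228),260,200,5),.1005)[:2];print("top: tip lat",(tip-[.5294,-.1028])@n,"along",(tip-[.5294,-.1028])@u)
# top holes remeasured
h=np.array([onz(t,*uncrop(p,260,200,5),.01)[:2] for p in [(374,201),(649,258),(627,362),(350,303)]]);print(h.mean(0),h)
c=h.mean(0);print("lat vs remeasured",(tip-c)@n,(tip-c)@u)
# scene: holes
hs=np.array([onz(s,*uncrop(p,240,200,4),.01)[:2] for p in [(390,285),(657,289),(423,347)]]);print(hs, "c(diag)",(hs[1]+hs[0]+hs[2]-hs[0])/2 )
hc=(hs[0]+(hs[1]-hs[2])*.5+ (hs[2]-hs[0])/2);print("scene c",hc)
tp,e=tri(t,uncrop((344,228),260,200,5),s,uncrop((385,204),240,200,4));print("tip tri",tp,e)
ts=onz(s,*uncrop((385,204),240,200,4),.1005)[:2];print("scene tip lat at z .1005",(ts-hc)@n,"along",(ts-hc)@u)
ex=np.array([.5779,.1367])-.162*u;print("expected tip",ex,"lat vs wrist gauge",(ex-[.5232,-.1132])@n)
# ring axis projected in scene: predicted pixel of ring centres via wrist estimate
for q in [(.533,-.0682),(.5232,-.1132)]:
  for z in (.095,.116): print("scene px",(proj(s,np.r_[q,z])-[240,200])*4,"top",(proj(t,np.r_[q,z])-[260,200])*5)
```

```text
top: tip lat -0.0012561467183159032 along 0.08235936457349978
[ 0.5289 -0.1027] [[ 0.5697 -0.0394]
 [ 0.5403 -0.1784]
 [ 0.4877 -0.1663]
 [ 0.5178 -0.0269]]
lat vs remeasured -0.0007239589633090791 0.08241222340030237
[[ 0.5692 -0.0408]
 [ 0.4875 -0.1688]
 [ 0.5175 -0.0299]] c(diag) [ 0.5025 -0.0993]
scene c [ 0.5284 -0.1048]
tip tri [ 0.5462 -0.0221  0.0973] 0.0001871209982611519
scene tip lat at z .1005 -0.0037089734467842038 along 0.08598543065699202
expected tip [ 0.5433 -0.0216] lat vs wrist gauge 7.486279410629231e-05
scene px [469.1186 190.1017] top [439.1801 253.8295]
scene px [470.5283 160.3228] top [441.7815 249.2687]
scene px [547.9638 172.0117] top [534.3896 274.2116]
scene px [550.2813 142.3005] top [538.6039 269.9909]
```

>>> {"api": "jog_arm", "payload": {
  "commands": [
    {"translation": [0,0,-5.5],"twist": 0},
    {"translation": [0,0,0],"twist": 0},
    {"translation": [-1.1,-4.9,0],"twist": 0},
    {"translation": [-1.1,-4.9,0],"twist": 0},
    {"translation": [-1.1,-4.9,0],"twist": 0},
    {"translation": [-1.0,-4.9,0],"twist": 0},
    {"translation": [-1.1,-4.9,0],"twist": 0},
    {"translation": [-1.1,-4.9,0],"twist": 0},
    {"translation": [-1.0,-4.9,0],"twist": 0},
    {"translation": [-1.1,-4.9,0],"twist": 0},
    {"translation": [0,0,0],"twist": 0},
    {"translation": [0,0,0],"twist": 0},
    {"translation": [0,0,0],"twist": 0}
  ]
}}

```text
time: 12.25
ee_pos: [0.5691, 0.0972, 0.0741]
eef_rot: [-0.703, 0.075, -0.075, 0.703]
ft_force: [-0.7, 0.3, -1.3]
width: 0.0154
```

```bash
python3 -c "
from h import *
st();snap('scene','s7');snap('top','t7');st()
a=cv2.imread('pics/s7.png');cv2.imwrite('pics/s7c.png',cv2.resize(a[210:300,300:420],None,fx=6,fy=6,interpolation=cv2.INTER_CUBIC))
a=cv2.imread('pics/t7.png');cv2.imwrite('pics/t7c.png',cv2.resize(a[220:290,300:400],None,fx=8,fy=8,interpolation=cv2.INTER_CUBIC))
"
```

```text
t 12.25 ee [0.5691 0.0972 0.0741] xang -0.2136 F [-0.65  0.35 -1.29] w 0.0154 j [ 0.36  0.46 -0.75  1.72  0.35  1.09 -0.72]
t 12.35 ee [0.5691 0.0972 0.0741] xang -0.2136 F [-0.43  0.5  -1.47] w 0.0156 j [ 0.36  0.46 -0.75  1.72  0.35  1.09 -0.72]
```

View pics/s7c.png

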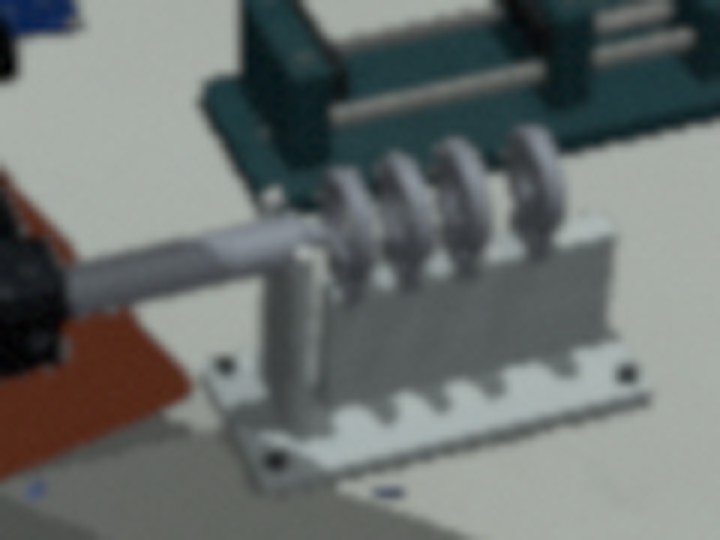

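View pics/t7c.png

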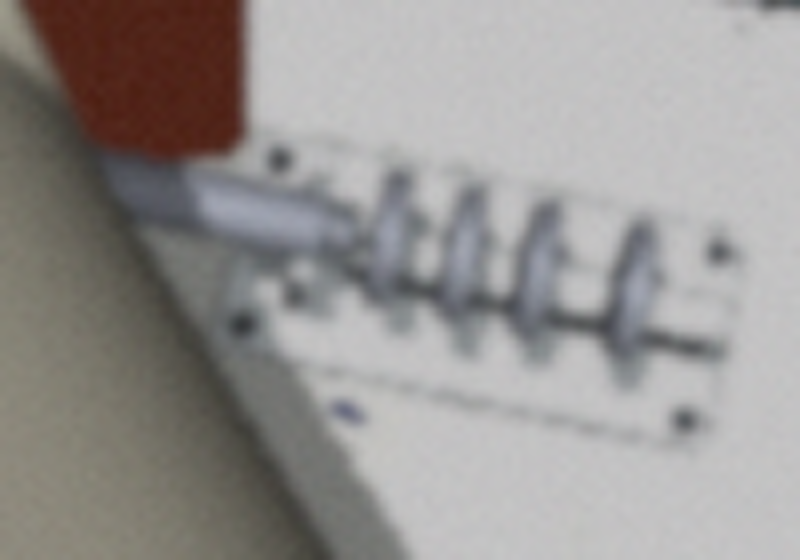

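The shaft is over the rest, with its tip at about (320,235) in the scene crop, entering ring 1. Forces are near zero. I'll go on in 3 mm rows.

>>> {"api": "jog_arm", "payload": {
  "commands": [
    {"translation": [-0.6,-2.9,0],"twist": 0},
    {"translation": [-0.6,-2.9,0],"twist": 0},
    {"translation": [-0.7,-2.9,0],"twist": 0},
    {"translation": [-0.6,-2.9,0],"twist": 0},
    {"translation": [-0.7,-3.0,0],"twist": 0},
    {"translation": [-0.6,-2.9,0],"twist": 0},
    {"translation": [0,0,0],"twist": 0},
    {"translation": [0,0,0],"twist": 0}
  ]
}}

```text
time: 13.15
ee_pos: [0.5653, 0.0793, 0.0741]
eef_rot: [-0.703, 0.076, -0.076, 0.703]
ft_force: [-1.2, -0.8, -0.8]
width: 0.0154
```

>>> {"api": "jog_arm", "payload": {
  "commands": [
    {"translation": [-0.6,-2.9,0],"twist": 0},
    {"translation": [-0.7,-2.9,0],"twist": 0},
    {"translation": [-0.6,-2.9,0],"twist": 0},
    {"translation": [-0.6,-2.9,0],"twist": 0},
    {"translation": [0,0,0],"twist": 0},
    {"translation": [0,0,0],"twist": 0}
  ]
}}

```text
time: 13.75
ee_pos: [0.5628, 0.0677, 0.0741]
eef_rot: [-0.703, 0.076, -0.076, 0.703]
ft_force: [-0.8, 0.2, -1.1]
width: 0.0156
```

```bash
python3 -c "
from h import *
st();snap('scene','s8');snap('top','t8');s=st();print(s['torque'])
a=cv2.imread('pics/s8.png');cv2.imwrite('pics/s8c.png',cv2.resize(a[210:300,300:420],None,fx=6,fy=6,interpolation=cv2.INTER_CUBIC))
a=cv2.imread('pics/t8.png');cv2.imwrite('pics/t8c.png',cv2.resize(a[220:290,300:400],None,fx=8,fy=8,interpolation=cv2.INTER_CUBIC))
"
```

```text
t 13.75 ee [0.5628 0.0677 0.0741] xang -0.2142 F [-0.81  0.16 -1.13] w 0.0156 j [ 0.42  0.44 -0.75  1.75  0.34  1.08 -0.66]
t 13.85 ee [0.5628 0.0679 0.0741] xang -0.2138 F [-0.34 -0.01 -1.8 ] w 0.0151 j [ 0.41  0.44 -0.75  1.75  0.34  1.08 -0.66]
[-0.01266556 -0.08031188  0.0846523 ]
```

View pics/s8c.png

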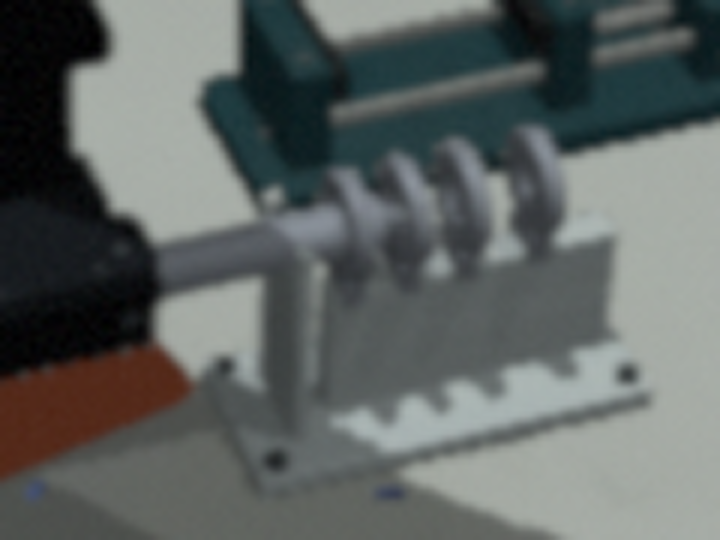

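View pics/t8c.png

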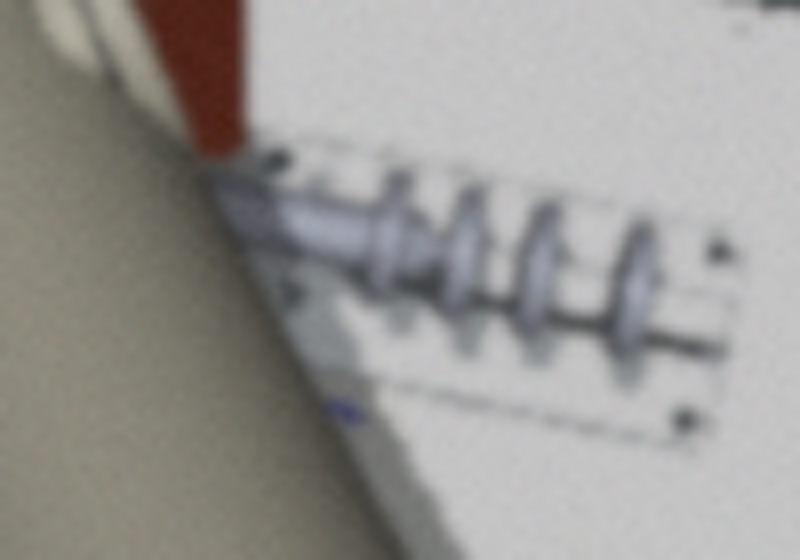

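>>> {"api": "jog_arm", "payload": {
  "commands": [
    {"translation": [-0.3,-1.5,0],"twist": 0},
    {"translation": [-0.3,-1.4,0],"twist": 0},
    {"translation": [-0.3,-1.5,0],"twist": 0},
    {"translation": [0,0,0],"twist": 0}
  ]
}}

```text
time: 14.25
ee_pos: [0.5619, 0.0629, 0.074]
eef_rot: [0.703, -0.076, 0.076, -0.703]
ft_force: [-0.3, 0.4, -1.4]
width: 0.0156
```

>>> {"api": "jog_arm", "payload": {
  "commands": [
    {"translation": [-0.2,-1,0],"twist": 0},
    {"translation": [-0.2,-1,0],"twist": 0},
    {"translation": [0,0,0],"twist": 0}
  ]
}}

```text
time: 14.55
ee_pos: [0.5615, 0.0611, 0.074]
eef_rot: [0.703, -0.076, 0.076, -0.703]
ft_force: [0.5, -1.5, -2.0]
width: 0.0156
```

>>> {"api": "jog_arm", "payload": {
  "commands": [
    {"translation": [-0.2,-1,0],"twist": 0},
    {"translation": [-0.2,-1,0],"twist": 0},
    {"translation": [0,0,0],"twist": 0}
  ]
}}

```text
time: 14.85
ee_pos: [0.5611, 0.0591, 0.0741]
eef_rot: [0.703, -0.076, 0.076, -0.703]
ft_force: [0.4, 0.4, -1.2]
width: 0.0151
```

>>> {"api": "jog_arm", "payload": {
  "commands": [
    {"translation": [-0.2,-1,0],"twist": 0},
    {"translation": [-0.2,-1,0],"twist": 0},
    {"translation": [-0.3,-1,0],"twist": 0},
    {"translation": [0,0,0],"twist": 0}
  ]
}}

```text
time: 15.25
ee_pos: [0.5604, 0.0561, 0.0741]
eef_rot: [0.703, -0.076, 0.076, -0.703]
ft_force: [0.1, -0.5, -0.5]
width: 0.015
```

>>> {"api": "jog_arm", "payload": {
  "commands": [
    {"translation": [-0.2,-1,0],"twist": 0},
    {"translation": [-0.2,-1,0],"twist": 0},
    {"translation": [-0.2,-1,0],"twist": 0},
    {"translation": [0,0,0],"twist": 0}
  ]
}}

```text
time: 15.65
ee_pos: [0.5598, 0.0531, 0.0741]
eef_rot: [0.703, -0.076, 0.076, -0.703]
ft_force: [0.1, 0.3, -1.6]
width: 0.0153
```

>>> {"api": "jog_arm", "payload": {
  "commands": [
    {"translation": [-0.2,-1,0],"twist": 0},
    {"translation": [-0.2,-1,0],"twist": 0},
    {"translation": [-0.3,-1,0],"twist": 0},
    {"translation": [0,0,0],"twist": 0}
  ]
}}

```text
time: 16.05
ee_pos: [0.5591, 0.0501, 0.0741]
eef_rot: [0.703, -0.076, 0.076, -0.703]
ft_force: [0.7, -0.5, -1.9]
width: 0.0158
```

```bash
python3 -c "
from h import *
st();snap('scene','s9');snap('top','t9');s=st();print(s['torque'])
a=cv2.imread('pics/s9.png');cv2.imwrite('pics/s9c.png',cv2.resize(a[210:300,300:420],None,fx=6,fy=6,interpolation=cv2.INTER_CUBIC))
a=cv2.imread('pics/t9.png');cv2.imwrite('pics/t9c.png',cv2.resize(a[220:290,300:400],None,fx=8,fy=8,interpolation=cv2.INTER_CUBIC))
"
```

```text
t 16.05 ee [0.5591 0.0501 0.0741] xang -0.2142 F [ 0.65 -0.49 -1.87] w 0.0158 j [ 0.45  0.43 -0.75  1.77  0.33  1.07 -0.63]
t 16.15 ee [0.5591 0.0502 0.0741] xang -0.2142 F [-0.17  0.31 -0.94] w 0.0155 j [ 0.45  0.43 -0.75  1.77  0.33  1.07 -0.63]
[-0.08218668 -0.10307673 -0.00845003]
```

View pics/s9c.png

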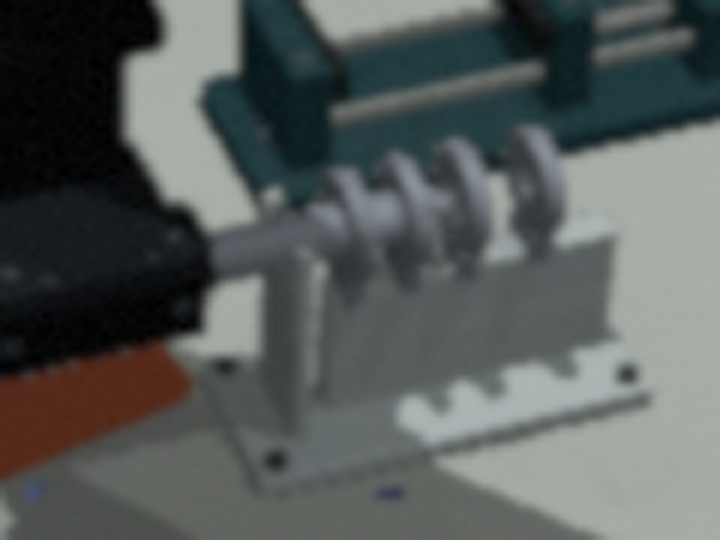

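View pics/t9c.png

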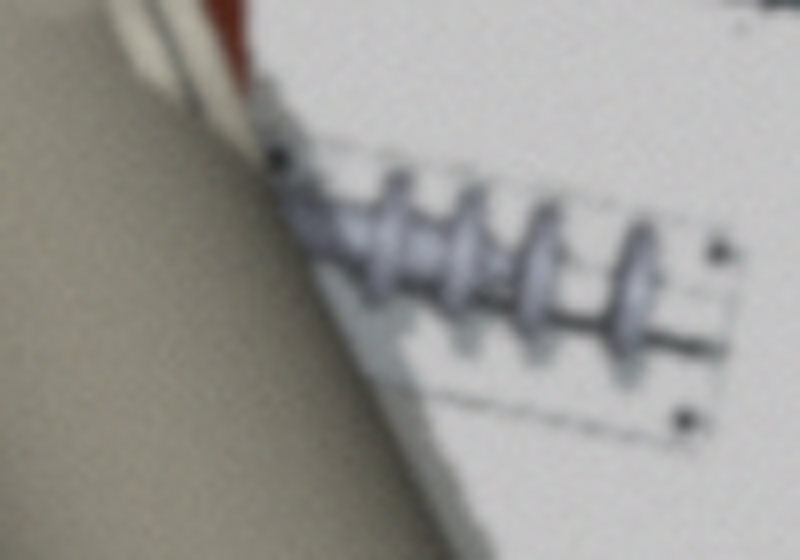

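The shaft is through ring 2 and still force-free. Its tip is just short of ring 3, at about (445,200) in the scene crop.

>>> {"api": "jog_arm", "payload": {
  "commands": [
    {"translation": [-0.2,-1,0],"twist": 0},
    {"translation": [-0.2,-1,0],"twist": 0},
    {"translation": [-0.2,-1,0],"twist": 0},
    {"translation": [0,0,0],"twist": 0}
  ]
}}

```text
time: 16.55
ee_pos: [0.5585, 0.0471, 0.0741]
eef_rot: [0.703, -0.076, 0.076, -0.703]
ft_force: [-0.8, 0.1, -1.1]
width: 0.0156
```

>>> {"api": "jog_arm", "payload": {
  "commands": [
    {"translation": [-0.2,-1,0],"twist": 0},
    {"translation": [-0.2,-1,0],"twist": 0},
    {"translation": [-0.3,-1,0],"twist": 0},
    {"translation": [0,0,0],"twist": 0}
  ]
}}

```text
time: 16.95
ee_pos: [0.5578, 0.0441, 0.074]
eef_rot: [0.703, -0.076, 0.076, -0.703]
ft_force: [0.4, 0.4, -0.7]
width: 0.0153
```

>>> {"api": "jog_arm", "payload": {
  "commands": [
    {"translation": [-0.1,-0.5,0],"twist": 0},
    {"translation": [-0.1,-0.5,0],"twist": 0},
    {"translation": [-0.1,-0.5,0],"twist": 0},
    {"translation": [0,0,0],"twist": 0}
  ]
}}

```text
time: 17.35
ee_pos: [0.5575, 0.0427, 0.0741]
eef_rot: [0.703, -0.076, 0.076, -0.703]
ft_force: [0.2, 0.1, -0.5]
width: 0.0155
```

>>> {"api": "jog_arm", "payload": {
  "commands": [
    {"translation": [-0.1,-0.5,0],"twist": 0},
    {"translation": [-0.1,-0.5,0],"twist": 0},
    {"translation": [0,0,0],"twist": 0}
  ]
}}

```text
time: 17.65
ee_pos: [0.5573, 0.0417, 0.0741]
eef_rot: [0.703, -0.076, 0.076, -0.703]
ft_force: [-0.1, 0.4, -0.9]
width: 0.0154
```

>>> {"api": "jog_arm", "payload": {
  "commands": [
    {"translation": [-0.1,-0.5,0],"twist": 0},
    {"translation": [-0.1,-0.5,0],"twist": 0},
    {"translation": [0,0,0],"twist": 0}
  ]
}}

```text
time: 17.95
ee_pos: [0.5571, 0.0407, 0.074]
eef_rot: [0.703, -0.076, 0.076, -0.703]
ft_force: [0.9, 0.3, -1.0]
width: 0.0158
```

>>> {"api": "jog_arm", "payload": {
  "commands": [
    {"translation": [-0.1,-0.5,0],"twist": 0},
    {"translation": [0,0,0],"twist": 0}
  ]
}}

```text
time: 18.15
ee_pos: [0.557, 0.0403, 0.0741]
eef_rot: [0.703, -0.075, 0.076, -0.703]
ft_force: [1.0, -0.3, -0.3]
width: 0.0161
```

>>> {"api": "jog_arm", "payload": {
  "commands": [
    {"translation": [-0.1,-0.5,0],"twist": 0},
    {"translation": [0,0,0],"twist": 0}
  ]
}}

```text
time: 18.35
ee_pos: [0.5569, 0.0399, 0.0741]
eef_rot: [-0.703, 0.075, -0.076, 0.703]
ft_force: [1.0, 0.2, -1.6]
width: 0.0157
```

>>> {"api": "jog_arm", "payload": {
  "commands": [
    {"translation": [-0.1,-0.5,0],"twist": 0},
    {"translation": [0,0,0],"twist": 0}
  ]
}}

```text
time: 18.55
ee_pos: [0.5569, 0.0396, 0.0741]
eef_rot: [-0.703, 0.075, -0.076, 0.703]
ft_force: [0.5, 1.8, -0.5]
width: 0.0156
```

>>> {"api": "jog_arm", "payload": {
  "commands": [
    {"translation": [-0.1,-0.3,0],"twist": 0},
    {"translation": [0,0,0],"twist": 0}
  ]
}}

```text
time: 18.75
ee_pos: [0.5568, 0.0394, 0.0742]
eef_rot: [-0.703, 0.075, -0.076, 0.703]
ft_force: [0.2, 2.8, -0.4]
width: 0.0155
```

>>> {"api": "jog_arm", "payload": {
  "commands": [
    {"translation": [0,-0.3,0],"twist": 0},
    {"translation": [0,0,0],"twist": 0}
  ]
}}

```text
time: 18.95
ee_pos: [0.5569, 0.0392, 0.0742]
eef_rot: [-0.703, 0.075, -0.076, 0.703]
ft_force: [1.5, 4.3, -1.3]
width: 0.0155
```

>>> {"api": "jog_arm", "payload": {
  "commands": [
    {"translation": [-0.1,-0.4,0],"twist": 0},
    {"translation": [0,0,0],"twist": 0}
  ]
}}

```text
time: 19.15
ee_pos: [0.5568, 0.039, 0.0743]
eef_rot: [-0.703, 0.075, -0.076, 0.703]
ft_force: [2.2, 5.0, -1.4]
width: 0.0155
```

>>> {"api": "jog_arm", "payload": {
  "commands": [
    {"translation": [0,-0.3,0],"twist": 0},
    {"translation": [0,0,0],"twist": 0}
  ]
}}

```text
time: 19.35
ee_pos: [0.5568, 0.039, 0.0743]
eef_rot: [-0.703, 0.075, -0.076, 0.704]
ft_force: [2.6, 6.5, -0.1]
width: 0.0156
```

```bash
python3 -c "
from h import *
st();snap('scene','s10');st();snap('top','t10');s=st();print(s['torque'])
a=cv2.imread('pics/s10.png');cv2.imwrite('pics/s10c.png',cv2.resize(a[210:300,300:420],None,fx=6,fy=6,interpolation=cv2.INTER_CUBIC))
a=cv2.imread('pics/t10.png');cv2.imwrite('pics/t10c.png',cv2.resize(a[220:290,300:400],None,fx=8,fy=8,interpolation=cv2.INTER_CUBIC))
"
```

```text
t 19.35 ee [0.5568 0.039  0.0743] xang -0.2133 F [ 2.6   6.46 -0.09] w 0.0156 j [ 0.47  0.42 -0.75  1.78  0.32  1.07 -0.6 ]
t 19.4 ee [0.5568 0.039  0.0743] xang -0.2133 F [ 1.45  6.28 -0.72] w 0.0154 j [ 0.47  0.42 -0.75  1.78  0.32  1.07 -0.6 ]
t 19.45 ee [0.5568 0.039  0.0743] xang -0.2132 F [ 2.19  5.4  -0.67] w 0.0154 j [ 0.47  0.42 -0.75  1.78  0.32  1.07 -0.6 ]
[ 1.32321459 -0.42739312  0.02286665]
```

View pics/s10c.png

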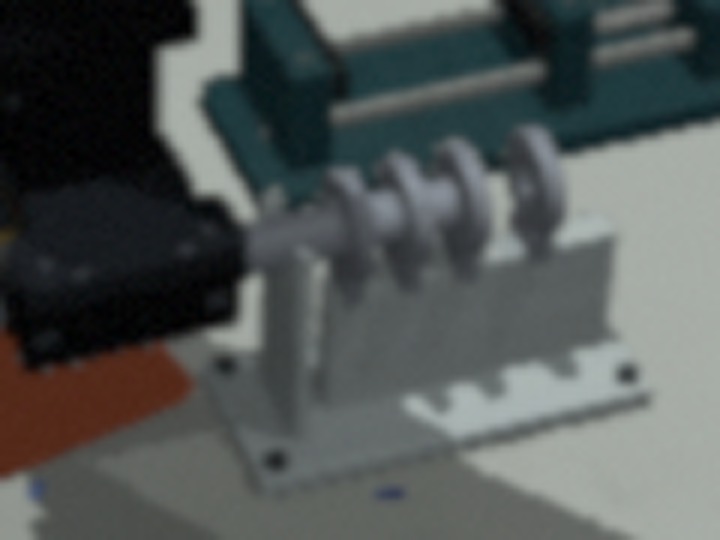

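View pics/t10c.png

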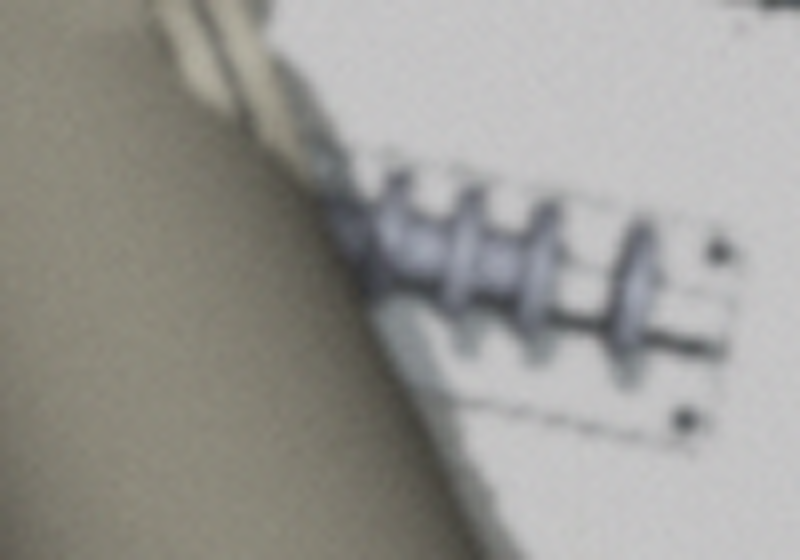

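The barrel reaches ring 3 in both views. Contact came at about 100 mm of travel, against 101 mm predicted, with about 6–7 N axial force. I'll hold the push.

>>> {"api": "jog_arm", "payload": {
  "commands": [
    {"translation": [0,-0.2,0],"twist": 0},
    {"translation": [0,0,0],"twist": 0},
    {"translation": [0,0,0],"twist": 0}
  ]
}}

```text
time: 19.75
ee_pos: [0.5568, 0.039, 0.0743]
eef_rot: [-0.703, 0.075, -0.075, 0.704]
ft_force: [1.9, 6.7, -1.2]
width: 0.0156
```

>>> {"api": "jog_arm", "payload": {
  "commands": [
    {"translation": [0,0,0],"twist": 0},
    {"translation": [0,0,0],"twist": 0},
    {"translation": [0,0,0],"twist": 0}
  ]
}}

```text
time: 20.05
ee_pos: [0.5568, 0.0389, 0.0743]
eef_rot: [-0.703, 0.075, -0.075, 0.704]
ft_force: [1.3, 7.1, -0.8]
width: 0.0156
```

```bash
python3 -c "
from h import *
st()"
```

```text
t 20.05 ee [0.5568 0.0389 0.0743] xang -0.2131 F [ 1.26  7.11 -0.8 ] w 0.0156 j [ 0.47  0.42 -0.75  1.78  0.32  1.07 -0.6 ]
```

>>> {"api": "jog_arm", "payload": {
  "commands": [
    {"translation": [0.1,0.4,0],"twist": 0},
    {"translation": [0.1,0.4,0],"twist": 0},
    {"translation": [0,0,0],"twist": 0}
  ]
}}

```text
time: 20.35
ee_pos: [0.5569, 0.039, 0.0742]
eef_rot: [-0.703, 0.075, -0.076, 0.703]
ft_force: [1.0, 4.7, -0.8]
width: 0.0157
```

>>> {"api": "jog_arm", "payload": {
  "commands": [
    {"translation": [0.1,0.3,0],"twist": 0},
    {"translation": [0,0,0],"twist": 0}
  ]
}}

```text
time: 20.55
ee_pos: [0.5569, 0.039, 0.0741]
eef_rot: [-0.703, 0.075, -0.076, 0.703]
ft_force: [1.3, 4.5, -1.1]
width: 0.0155
```

>>> {"api": "jog_arm", "payload": {
  "commands": [
    {"translation": [0,0,0],"twist": 0},
    {"translation": [0,0,0],"twist": 0},
    {"translation": [0,0,0],"twist": 0},
    {"translation": [0,0,0],"twist": 0},
    {"translation": [0,0,0],"twist": 0},
    {"translation": [0,0,0],"twist": 0},
    {"translation": [0,0,0],"twist": 0}
  ],
  "grip": 0.5
}}

```text
time: 21.25
ee_pos: [0.5569, 0.0389, 0.0741]
eef_rot: [0.703, -0.076, 0.076, -0.703]
ft_force: [-0.5, 0.7, -0.7]
width: 0.0429
```

```bash
python3 -c "
from h import *
st();snap('wrist','w11');snap('scene','s11')
a=cv2.imread('pics/s11.png');cv2.imwrite('pics/s11c.png',cv2.resize(a[210:300,300:420],None,fx=6,fy=6,interpolation=cv2.INTER_CUBIC))"
```

```text
t 21.25 ee [0.5569 0.0389 0.0741] xang -0.2141 F [-0.45  0.69 -0.65] w 0.0429 j [ 0.47  0.42 -0.75  1.78  0.32  1.07 -0.6 ]
```

View pics/w11.png

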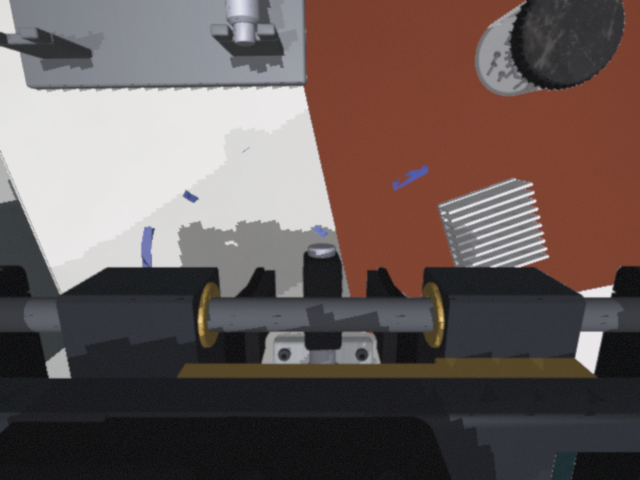

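View pics/s11c.png

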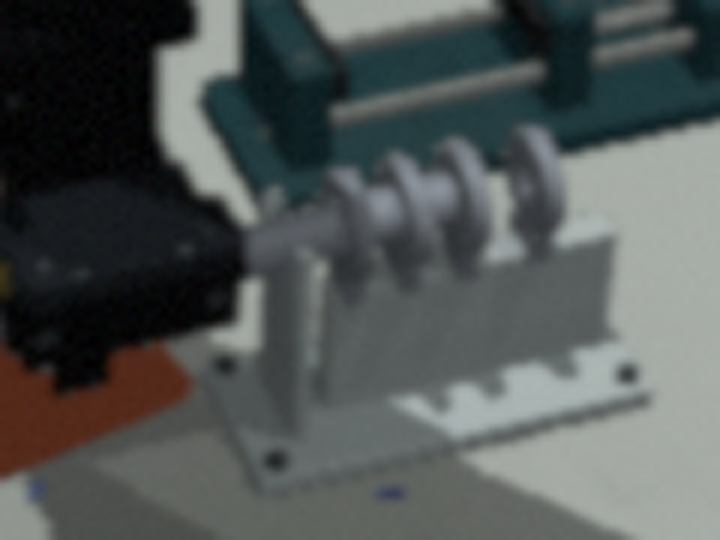

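The shaft is released and sits clear and centred between the fingers. I'll lift straight up, then move over for a wrist view of the gauge.

>>> {"api": "jog_arm", "payload": {
  "commands": [
    {"translation": [0,0,5],"twist": 0},
    {"translation": [0,0,10],"twist": 0},
    {"translation": [0,0,20],"twist": 0},
    {"translation": [0,0,25],"twist": 0},
    {"translation": [0,0,25],"twist": 0},
    {"translation": [0,0,25],"twist": 0},
    {"translation": [0,0,25],"twist": 0},
    {"translation": [0,0,25],"twist": 0},
    {"translation": [0,0,25],"twist": 0},
    {"translation": [0,0,20],"twist": 0},
    {"translation": [-5,-22,0],"twist": 0},
    {"translation": [-5,-22,0],"twist": 0},
    {"translation": [-5,-22,0],"twist": 0},
    {"translation": [-5,-22,0],"twist": 0},
    {"translation": [-5,-22,0],"twist": 0},
    {"translation": [-5,-22,0],"twist": 0},
    {"translation": [-5,-22,0],"twist": 0},
    {"translation": [0,0,0],"twist": 0},
    {"translation": [0,0,0],"twist": 0},
    {"translation": [0,0,0],"twist": 0}
  ]
}}

```text
time: 23.35
ee_pos: [0.5222, -0.1139, 0.2796]
eef_rot: [-0.703, 0.075, -0.075, 0.703]
ft_force: [-0.0, -0.8, -0.5]
width: 0.0431
```

```bash
python3 -c "
from h import *
st();snap('wrist','w12');snap('scene','s12');snap('top','t12')
a=cv2.imread('pics/s12.png');cv2.imwrite('pics/s12c.png',a[190:400,140:460])
"
```

```text
t 23.35 ee [ 0.5222 -0.1139  0.2796] xang -0.2125 F [-0.02 -0.82 -0.51] w 0.0431 j [ 0.77  0.17 -0.71  1.58  0.11  1.43 -0.16]
```

View pics/w12.png

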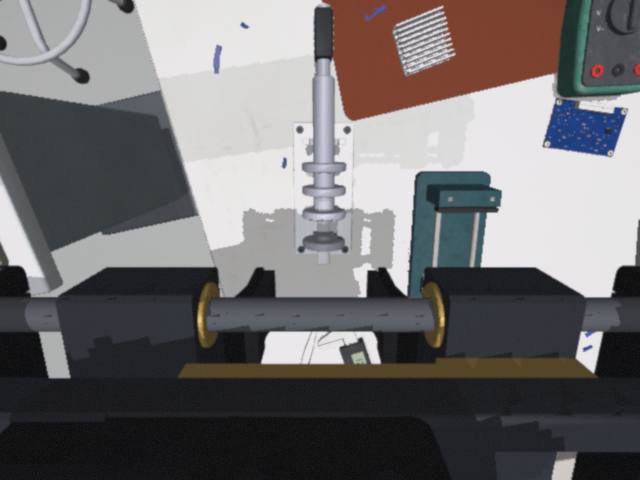

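View pics/s12.png

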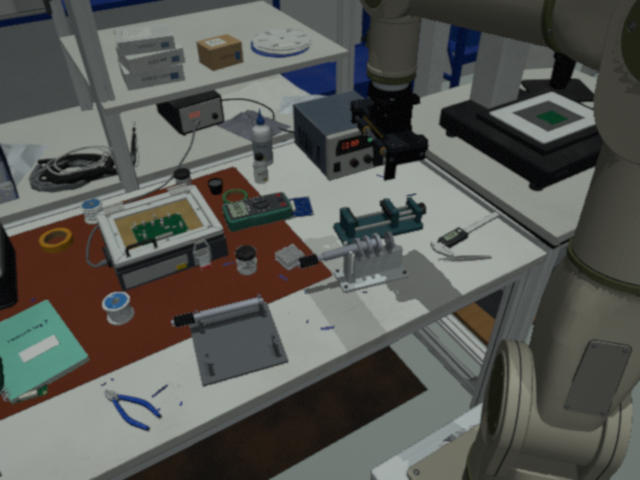

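```bash
python3 -c "
from h import *
a=cv2.imread('pics/w12.png');cv2.imwrite('pics/w12c.png',cv2.resize(a[115:270,280:370],None,fx=3.8,fy=3.8,interpolation=cv2.INTER_CUBIC));cv2.imwrite('pics/w12d.png',cv2.resize(a[180:260,280:370],None,fx=7,fy=7,interpolation=cv2.INTER_CUBIC))
w=load('pics/w12.npz')
f=lambda u,v,z:onz(w,u,v,z)[:2]
g=[f(u,v,.105) for u,v in [(323,8),(323,58)]];print(g, (g[0]+g[1])/2)
"
```

```text
[array([0.55901987, 0.05643259]), array([0.55108581, 0.01952825])] [0.55505284 0.03798042]
```

View pics/w12c.png

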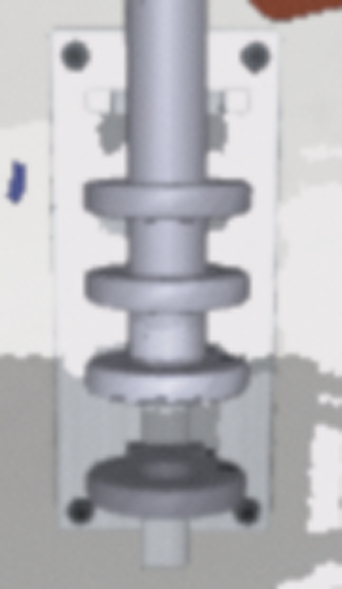

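View pics/w12d.png

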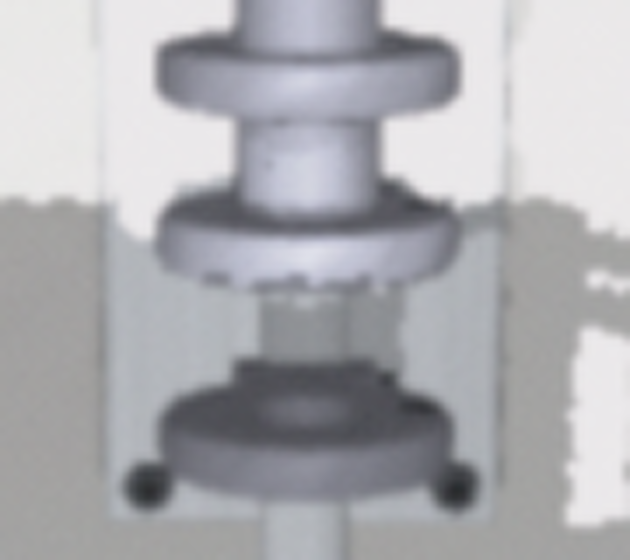

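The barrel runs into ring 3's entry face with no gap and the shaft lies centred in line with the rings. The other shaft and the bystanders look unmoved. I'm handing in.

```bash
python3 -c "
from bench import *
print(close_job())"
```

```text
the job is handed in; nothing more can be done
None
```

The near-lane shaft now lies released in the rings, up against the third ring. It measured 19–20 mm across the barrel, so it was shaft_a, the 20 mm one. The job was handed in at about 23.5 s of the 58 s allowed.

- **Insertion:** I gripped it by the black grip, lifted it level and fed it nose first through the rest and rings 1 and 2. The force readings stayed at noise level, within about 2 N. Ring 3 stopped it after about 100 mm of travel, against 101 mm predicted.
- **Press:** I held about 6–7 N for roughly 0.7 s, and the highest reading was about 7.5 N. I then eased off to about 4.5 N before opening the fingers. I had meant to ease off further, but the reading did not drop.
- **Final view:** The barrel runs into ring 3's entry face with no visible gap. The grip centre is within about 1.5 mm of where it should be, and the shaft is in line with the rings. The other shaft is still in its lane, and the bystanders in view look unmoved. The tweezers were not checked closely. The arm is clear of everything.
- **Disagreements:** The top camera placed things 4–5 mm further out in x than the wrist camera, so I worked from the wrist view. The triangulated tip height read up to 3 mm low, but this caused no trouble in the rings.

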